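# Set up a portable water tester: transport nut and bridge off, bottles in, pump primed

## Robot

A 6-joint arm with a two-finger parallel gripper is mounted at the origin on the work surface. World frame = base frame: x ahead of the robot, y to its left, z up, the work surface at z = 0. Lengths are in m, angles in rad, forces in N, time in s.
With the tool pointing down it reaches from about 0.35 to 0.8 m from the base axis. Payload 7.3 kg.
Tool frame: the origin (TCP) lies at the very end of the fingers, on their centre line; the grasp point (between the pads) lies 19 mm behind it (arm.grip_point_offset is the distance from the TCP to the grasp point, in m); x points along the fingers, y is the direction in which the jaws open and shut, and the axes are right-handed (so a half turn about x gives the same grasp; the last joint's range is limited). The gripper opens to 85 mm and grips with 20 to 120 N. Pads are 22 mm wide; open, the fingers measure 114 mm over their backs; the gripper's body (76 mm by 85 mm) begins 54 mm behind the grasp point. The pads swing forward as they close: fully open they stand 13 mm farther back than shut.
Start: joints at [-1.334, 0.342, 1.524, -0, 1.275, -0.146], TCP at [0.196, -0.487, 0.231] pointing down, gripper open.
Joint ranges: [-2.53, 2.53], [-0.77, 2.02], [0.04, 2.7], [-1, 4.14], [0.28, 2.66], [-3.11, 3.11]. Speed limits (rad/s): [2.57, 2.57, 3.14, 3.14, 3.14, 3.14].

## Interface

Orientations are given as a unit quaternion [x, y, z, w].
In Python, from bench import observe, imaging, job, arm gives the robot as it stands.
- The arm moves only by the tool send_rows, never from a script. Its argument "increments" is text: rows parted by semicolons, each of 5 numbers parted by spaces: the finger opening in mm, from 0 to 85.4, then the shift along the world's x, y, z in mm, then the turn about the world's z in degrees. In form: grip tx ty tz roll; .... A call has 1 to 20 rows; each row is the pose to reach, as a shift and turn from the pose commanded when the call began; what a row does not reach only later rows make up. A row lasts 1/10 s, in which the tool goes at most 50 mm and 8.59 degrees, less where a joint would pass 70% of its speed; a pose out of reach is approached as far as the arm can. A call with a gripper value outside its range is refused whole. The fingers move at their own pace and stop on an object; "grip_force" is the grip in N (left out, the last holds). Time passes only in rows, so rows that repeat a pose let the fingers close. It gives the time, the measured TCP pose, the force and the opening at its end, in the units of the state.
- observe(): the state, without advancing time (a new reading comes with each control period).
- imaging.grab_frame(name): name is "scene" or "top" or "wrist"; returns a dict with "pixels" (400x640x3 uint8, red, green, blue), "fx", "fy", "cx", "cy" (pixels), "pose" (4x4, takes a point from camera to world coordinates); the wrist camera has in their place "hand_eye" (4x4, takes a point from camera to tool coordinates, whose origin is the TCP and whose axes are the tool frame's). Camera axes: x right, y down, z forward; pixel columns grow to the right and rows downward; lengths in m; the calibration is good to about 2 mm. A picture is of the moment at which its call begins: read the wrist's pose just before it. There is no depth.
- job.hand_in(): hands the job in, once; it reports no verdict.
Trained networks look in a picture, given as the dict that the camera call returned (one of the last four; its "shot" number tells which), for a name from the list of things; names that differ only in an ending like _2 or _b are one class to them, and where a whole thing is asked for, a point or a joint stands for the part that bears it (a point fixed in the world has none). Each returns a list of dicts, best first, with "p" (0 to 1); they miss things now and then, are a little off and sometimes report something else, mostly with a low value. They report only what shows in the picture. A call takes as long as a camera call. They do not tell look-alikes from the thing itself.
- imaging.cut_out(name, picture): "pixels" (400x640 bool, what is visible of it) and "bbox" ([left, top, right, bottom] in pixels, round what is visible of it).
The state is a dict: "t": time; "joint_pos": joint angles; "joint_velocities": joint speeds; "tau": joint torques, N m; "position": TCP position; "tcp_rot": TCP orientation; "force": force on the tool from outside, world axes, zero at the start; "wrist_torque": the same for the moment, N m; "opening": finger opening in m.
Only numpy, scipy, OpenCV 4.12 (cv2) and the standard library are available. Lean on these libraries where they do the work, as an engineer would, in place of code of your own. Each camera call takes 0.05 s, during which the arm holds its last target.

## Task

Get the portable tester ready: unscrew the black knurled nut from its stud, lift the transport bridge off, and put both in the grey parts tray, the bridge lying flat with its handle up. Then stand every green-capped bottle from the mat upright on the floor of the emptied bay, and after that prime the tester with three full strokes of the red-ended pump lever, each right down to the stop and back right up. Do not disturb the beaker, the water bottle and the yellow-lidded jar.

Things in the scene. Friction and masses are not known exactly. Their poses are not given: they have to be found in the camera images.
- stud_top (a point): rounded top of the fixed upright steel stud (right-hand coarse thread, 28 mm across, 16 mm rise per turn) on the instrument, 100 mm above the table; the bridge plate lies 40 to 46 mm below this point, the nut on top of it. x and y axes are the instrument's (x away from the robot, y along its long side); the bay lies on the -y side
- nut_c (a point): black knurled round nut, 50 mm diameter, 32 mm high, 90 g; point at its centre; z its axis. Starts on the bridge, centre 24 mm below stud_top. Unscrews anticlockwise seen from above, rising 2.5 mm per rad; free of the thread after 1.1 to 1.4 turns (17 to 22 mm up). Turns easily, stays where left. Clear of the stud once its centre is 20 mm above stud_top
- bay (a point): centre of the floor of the instrument's bottle bay, 40 mm above the table; the axes are the instrument's. The bay is open at the top, 170 mm (x) by 140 mm (y) inside, with a white rim 14 mm high. The bridge lies across it at the start
- pump_lever (a joint): red-ended hand pump lever on the instrument; 0 = fully up (rest), 0.55 rad = pressed right down against its stop. A spring returns it: at the pad it takes about 3 N to start and 10 N to hold at the bottom
- lever_pad (a point): centre of the top face of the lever's red pad (50 mm along the lever, 36 mm wide). The lever points to the instrument's -x (towards the robot) from a level hinge 155 mm farther along +x and 95 mm above the table. The pad's top is about 149 mm above the table when up, about 62 mm when right down, and moves nearly straight down
- parts_tray_in (a point): centre of the inner floor of the fixed grey parts tray, 4 mm above the table; inside 272 mm (its x) by 162 mm (its y), walls 24 mm high over the table. It stands to the left or to the right of the instrument
- bridge_grip (a point): transport bridge: loose aluminium plate 80 x 220 x 6 mm (its x, y, z), 220 g, with an upright black handle block 16 mm thick (x), 50 mm long (y), 34 mm tall on it, where it balances. Point at the handle's centre, 25 mm above the underside, 15 mm below the handle's top. The stud passes a 34 mm hole 85 mm away along its +y. Lies on the bay rim; rises 50 mm to clear the stud
- bottle0_c (a point): squat white sample bottle with a green cap (may be absent), 50 mm diameter for its lower 52 mm, cap 34 mm diameter, 72 mm high overall, about 160 g with its weight low; point on its axis, 36 mm above its underside; z is up its axis. Starts upright on the flat teal mat, on the side where the tray is not
- bottle1_c (a point): squat white sample bottle with a green cap (may be absent), 50 mm diameter for its lower 52 mm, cap 34 mm diameter, 72 mm high overall, about 160 g with its weight low; point on its axis, 36 mm above its underside; z is up its axis. Starts upright on the flat teal mat, on the side where the tray is not
- bottle2_c (a point): squat white sample bottle with a green cap (may be absent), 50 mm diameter for its lower 52 mm, cap 34 mm diameter, 72 mm high overall, about 160 g with its weight low; point on its axis, 36 mm above its underside; z is up its axis. Starts upright on the flat teal mat, on the side where the tray is not
- bottle3_c (a point): squat white sample bottle with a green cap (may be absent), 50 mm diameter for its lower 52 mm, cap 34 mm diameter, 72 mm high overall, about 160 g with its weight low; point on its axis, 36 mm above its underside; z is up its axis. Starts upright on the flat teal mat, on the side where the tray is not
- beaker: glass beaker, 64 mm across, 80 mm high; origin at the centre of its underside; beyond the instrument, to be left alone
- water_bottle: water bottle with a blue label, 60 mm across, 170 mm high; origin at the centre of its underside; beyond the instrument, to be left alone
- salt_jar: white jar with a yellow lid, 70 mm across, 90 mm high; origin at the centre of its underside; beyond the instrument, to be left alone
Not all that is in view belongs to the job. What is shaped like the part that bears bottle1_c but orange is not meant.

How it is judged:
On the way, in this order (a step that is already met when the one before it is completed fails the run):
1. the nut is unscrewed off the stud and carried clear of it (horizontal distance between nut_c and stud_top above 0.05 m), for 0.2 s.
2. the bridge is off the stud and away from the bay (horizontal distance between bridge_grip and bay above 0.17 m), for 0.2 s.
3. every bottle that is present stands upright on the floor of the bay (x of bottle0_c in the frame of bay between -0.065 and 0.065 m and y of bottle0_c in the frame of bay between -0.05 and 0.05 m and z of bottle0_c in the frame of bay between 0.028 and 0.044 m and angle between each of bottle0_c, bottle1_c, bottle2_c, bottle3_c's own z axis and vertical below 0.15 rad and x of bottle1_c in the frame of bay between -0.065 and 0.065 m and y of bottle1_c in the frame of bay between -0.05 and 0.05 m and z of bottle1_c in the frame of bay between 0.028 and 0.044 m and x of bottle2_c in the frame of bay between -0.065 and 0.065 m and y of bottle2_c in the frame of bay between -0.05 and 0.05 m and z of bottle2_c in the frame of bay between 0.028 and 0.044 m and x of bottle3_c in the frame of bay between -0.065 and 0.065 m and y of bottle3_c in the frame of bay between -0.05 and 0.05 m and z of bottle3_c in the frame of bay between 0.028 and 0.044 m), for 0.2 s.
4. first stroke: pump lever pressed right down (joint above 0.47) (value of joint pump_lever above 0.47 rad), for 0.05 s.
5. first stroke: pump lever back up (joint below 0.06) (value of joint pump_lever below 0.06 rad), for 0.05 s.
6. second stroke: pump lever pressed right down (joint above 0.47) (value of joint pump_lever above 0.47 rad), for 0.05 s.
7. second stroke: pump lever back up (joint below 0.06) (value of joint pump_lever below 0.06 rad), for 0.05 s.
8. third stroke: pump lever pressed right down (joint above 0.47) (value of joint pump_lever above 0.47 rad), for 0.05 s.
9. third stroke: pump lever back up (joint below 0.06) (value of joint pump_lever below 0.06 rad), for 0.05 s.
At the end, for the whole second after the job is handed in: Nut and bridge in the parts tray (centres within 130 mm along and 75 mm across of its centre; nut under 60 mm up; bridge flat on the floor, handle up, within 0.15 rad); every present bottle upright (0.15 rad) on the bay floor inside the rim; lever fully up (below 0.06 rad); all at rest (all of step 3 and x of nut_c in the frame of parts_tray_in between -0.13 and 0.13 m and y of nut_c in the frame of parts_tray_in between -0.075 and 0.075 m and z of nut_c in the frame of parts_tray_in between 0 and 0.06 m and x of bridge_grip in the frame of parts_tray_in between -0.13 and 0.13 m and y of bridge_grip in the frame of parts_tray_in between -0.075 and 0.075 m and z of bridge_grip in the frame of parts_tray_in between 0.015 and 0.04 m and angle between bridge_grip's own z axis and vertical below 0.15 rad and value of joint pump_lever below 0.06 rad and linear speed of each of nut, bridge, bottle0, bottle1, bottle2, bottle3 below 0.03 m/s); the robot touches nothing.
It fails at once if the beaker is moved more than 30 mm (distance of beaker from where it was at the start of the episode above 0.03 m).
It fails at once if the water bottle is moved more than 30 mm (distance of water_bottle from where it was at the start of the episode above 0.03 m).
It fails at once if the jar is moved more than 30 mm (distance of salt_jar from where it was at the start of the episode above 0.03 m).
Of bottle0, bottle1, bottle2, bottle3 only 2 to 4 are there at a start; the rules pass over those that are not, and their reading is None.
At some moment in a run one of bottle0, bottle1, bottle2, bottle3 may be knocked a few centimetres aside while the robot is not near it.
Once in a run the grip may slacken for a moment while it holds something.
It also fails if it takes over 210 s, if anything falls off the work surface, if the arm or the gripper's body presses on something with over 40 N, if the wrist force passes 120 N, or if a joint passes its speed limit or range.

## Working session

There is one attempt and no reset: what is moved stays moved. The work goes in short steps, Python scripts to look and compute and a tool call to move; the robot and the scene stay as the last step left them, time stands still between calls to the robot, and variables do not carry over. Pictures are saved under pics/ and viewed, and the job is handed in when it is done.

Besides the shell and the picture viewer there is one more tool, called after "Request:" as name(argument=value, ...) on one line, values as JSON. send_rows: Moves the arm, as the interface text tells. Its arguments: {"type":"object","properties":{"increments":{"type":"string"},"grip_force":{"type":"number"}},"required":["increments"]}

```bash
mkdir -p pics; ls; python3 - <<'E'
from bench import observe, imaging
import cv2,numpy as np
s=observe();print(s)
for n in("scene","top","wrist"):
    f=imaging.grab_frame(n);cv2.imwrite(f"pics/{n}0.png",f["pixels"][:,:,::-1])
    print(n,f["fx"],f["fy"],f["cx"],f["cy"],np.round(f.get("pose",f.get("hand_eye")),4).tolist())
E
```

```text
pics
{'t': 0.0, 'joint_pos': array([-1.33397720e+00,  3.42768488e-01,  1.52504546e+00, -3.04399886e-05,
        1.27539060e+00, -1.45972377e-01]), 'joint_velocities': array([ 0.00166353,  0.00074579,  0.00145051, -0.00048936, -0.0010317 ,
        0.0011904 ]), 'tau': array([ 1.97452471e-03, -4.33668244e+01, -2.46010870e+01, -3.36429969e-05,
        7.81797920e-03,  1.97229497e-05]), 'position': array([ 0.19602127, -0.4865881 ,  0.23059228]), 'tcp_rot': array([-0.6941578 , -0.13508434,  0.69423012, -0.13394667]), 'force': array([0.59475089, 0.31888582, 0.83703806]), 'wrist_torque': array([ 0.02202895, -0.0004198 ,  0.03303198]), 'opening': 0.08568824746886652}
scene 486.7279862602694 486.7279862602694 316.65436173979987 204.23760548149122 [[-0.141, 0.6798, -0.7197, 1.6678], [0.9899, 0.1052, -0.0946, 0.0551], [0.0114, -0.7258, -0.6878, 1.0909], [0.0, 0.0, 0.0, 1.0]]
top 378.7156022275843 378.7156022275843 320.2962316814123 196.9025418940082 [[0.0052, -0.9973, 0.0735, 0.5461], [-1.0, -0.0047, 0.0067, -0.0653], [-0.0063, -0.0736, -0.9973, 1.3134], [0.0, 0.0, 0.0, 1.0]]
wrist 312.0505006203742 312.0505006203742 319.5290648294891 202.04730937510365 [[-0.0005, -0.2596, 0.9657, -0.1425], [1.0, -0.0006, 0.0004, -0.0007], [0.0005, 0.9657, 0.2596, -0.066], [0.0, 0.0, 0.0, 1.0]]
```

View pics/scene0.png

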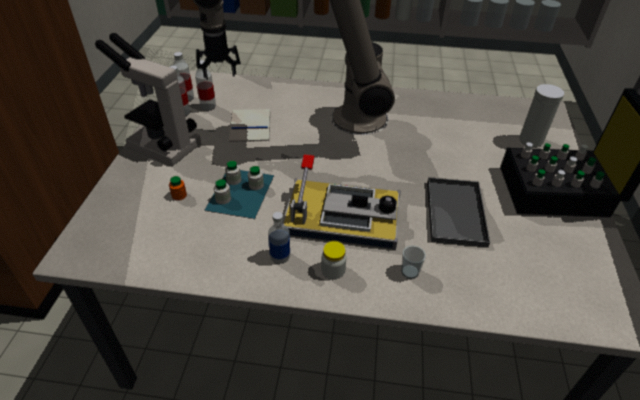

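View pics/top0.png

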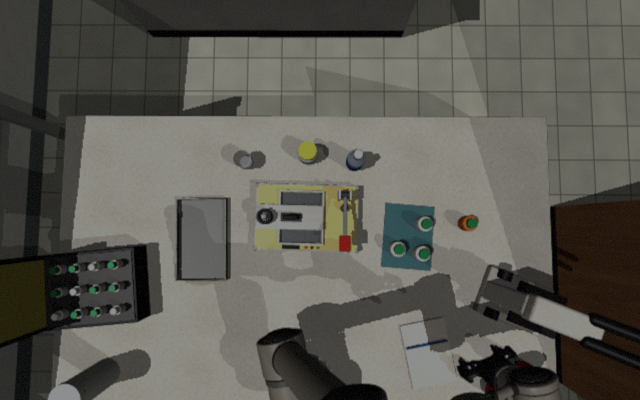

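View pics/wrist0.png

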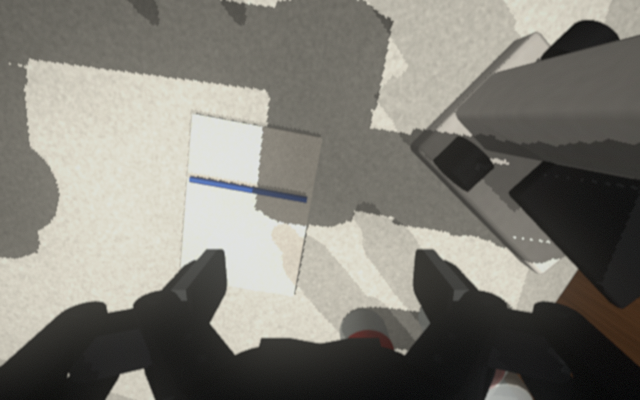

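```bash
cat > h.py <<'E'
from bench import observe, imaging, job, arm
import cv2,numpy as np
from scipy.spatial.transform import Rotation as R
def shot(n):
    if n=="wrist":
        s=observe(); f=imaging.grab_frame(n); T=np.eye(4);T[:3,:3]=R.from_quat(s["tcp_rot"]).as_matrix();T[:3,3]=s["position"]
        f["P"]=T@f["hand_eye"]
    else:
        f=imaging.grab_frame(n); f["P"]=np.array(f["pose"])
    return f
def save(f,name,box=None,k=1):
    im=f["pixels"][:,:,::-1]
    if box: im=im[box[1]:box[3],box[0]:box[2]]
    if k!=1: im=cv2.resize(im,None,fx=k,fy=k,interpolation=cv2.INTER_CUBIC)
    cv2.imwrite("pics/"+name,im)
def ray(f,u,v):
    d=f["P"][:3,:3]@np.array([(u-f["cx"])/f["fx"],(v-f["cy"])/f["fy"],1]); return f["P"][:3,3],d
def onz(f,u,v,z):
    o,d=ray(f,u,v); return (o+d*(z-o[2])/d[2])
def proj(f,p):
    q=np.linalg.inv(f["P"])@np.append(p,1); return np.array([f["fx"]*q[0]/q[2]+f["cx"],f["fy"]*q[1]/q[2]+f["cy"]])
def tri(obs):
    A=np.zeros((3,3));b=np.zeros(3)
    for f,u,v in obs:
        o,d=ray(f,u,v);d=d/np.linalg.norm(d);M=np.eye(3)-np.outer(d,d);A+=M;b+=M@o
    return np.linalg.solve(A,b)
def tool():
    s=observe();m=R.from_quat(s["tcp_rot"]).as_matrix()
    return s["position"],np.degrees(np.arctan2(m[1,1],m[0,1]))  # jaw axis yaw
def cen(f,name,i=0):
    r=imaging.cut_out(name,f)
    return [(round(x["p"],2),np.round(np.argwhere(x["pixels"]).mean(0)[::-1],1).tolist(),list(x["bbox"]),int(x["pixels"].sum())) for x in r]
E
python3 - <<'E'
from h import *
print(tool())
t=shot("top");s=shot("scene")
for n in ["nut_c","bridge_grip","lever_pad","parts_tray_in","bottle0_c"]:
    for f,q in((t,"top"),(s,"scene")):
        try: print(n,q,cen(f,n)[:5])
        except Exception as e: print(n,e)
save(t,"topA.png",(170,130,500,290),2.4);save(s,"sceneA.png",(150,140,500,290),2.2)
E
```

```text
(array([ 0.19604289, -0.48669755,  0.23079641]), np.float64(-68.06776787455973))
nut_c top [(0.63, [293.4, 216.4], [255.1, 204.2, 322.8, 229.7], 1389), (0.46, [264.7, 215.7], [253.9, 209.4, 271.5, 224.4], 98)]
nut_c scene [(0.49, [387.2, 204.7], [378.1, 197.4, 397.6, 213.4], 228)]
bridge_grip top [(0.56, [292.7, 216.3], [255.1, 203.4, 323.9, 230.5], 1415)]
bridge_grip scene [(0.57, [355.3, 205.9], [323.6, 192.4, 398.0, 218.7], 1157), (0.16, [386.9, 205.8], [379.1, 197.0, 395.7, 215.0], 205)]
lever_pad top [(0.88, [344.8, 226.6], [337.2, 190.9, 348.7, 249.6], 350)]
lever_pad scene [(0.8, [303.2, 181.8], [295.1, 157.9, 313.0, 212.9], 336)]
parts_tray_in top [(0.64, [201.7, 238.8], [178.1, 197.1, 227.3, 280.8], 4276)]
parts_tray_in scene [(0.74, [456.6, 212.8], [426.9, 176.7, 491.8, 249.9], 3653)]
bottle0_c top [(0.51, [396.6, 248.3], [390.0, 243.4, 403.4, 257.0], 226)]
bottle0_c scene [(0.63, [255.1, 178.5], [249.1, 163.2, 263.9, 187.1], 305), (0.58, [456.6, 212.8], [424.3, 177.6, 490.6, 250.6], 3643)]
```

View pics/topA.png

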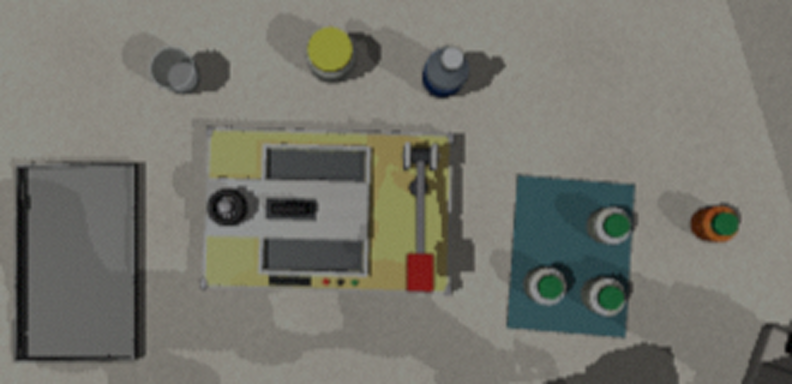

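View pics/sceneA.png

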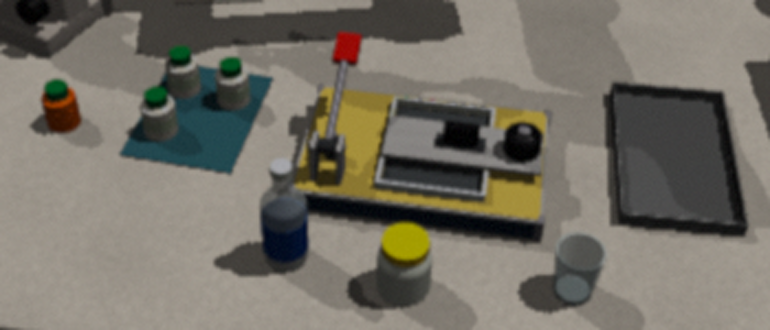

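```bash
python3 - <<'E'
from h import *
t=shot("top")
def q(n,u,v,z): print(n,np.round(onz(t,170+u/2.4,130+v/2.4,z),4)[:2])
q("nut",229,207,.092);q("handle",291,208,.094);q("pad",420,272,.149)
q("b0",616,224,.072);q("b1",550,285,.072);q("b2",610,297,.072)
for n,u,v in(("tl",20,165),("tr",142,163),("br",143,357),("bl",18,357)): q("tray"+n,u,v,.024)
for n,u,v in(("tl",264,147),("tr",370,147),("br",367,273),("bl",263,273)): q("rim"+n,u,v,.054)
q("hinge",420,155,.1)
E
```

```text
nut [0.5727 0.1196]
handle [0.5718 0.036 ]
pad [ 0.4901 -0.1337]
b0 [ 0.5528 -0.4046]
b1 [ 0.4699 -0.3141]
b2 [ 0.4542 -0.395 ]
traytl [0.6325 0.429 ]
traytr [0.6362 0.2549]
traybr [0.3635 0.2472]
traybl [0.3624 0.4229]
rimtl [0.6572 0.0779]
rimtr [ 0.6579 -0.0696]
rimbr [ 0.4838 -0.0663]
rimbl [0.483 0.077]
hinge [ 0.6434 -0.1365]
```

Request:
send_rows(increments="65 376 607 -10 -95;65 376 607 -10 -95;65 376 607 -10 -95;65 376 607 -10 -95;65 376 607 -10 -95;65 376 607 -10 -95;65 376 607 -10 -95;65 376 607 -10 -95;65 376 607 -10 -95;65 376 607 -10 -95;65 376 607 -10 -95;65 376 607 -10 -95;65 376 607 -10 -95;65 376 607 -10 -95;65 376 607 -10 -95;65 376 607 -10 -95;65 376 607 -10 -95;65 376 607 -10 -95;65 376 607 -10 -95;65 376 607 -10 -95", grip_force=40)

```text
t: 2.8
position: [0.5718, 0.1188, 0.2216]
tcp_rot: [0.568, -0.421, -0.568, -0.421]
force: [0.0, 0.4, -0.3]
opening: 0.0649
```

```bash
python3 - <<'E'
from h import *
print(tool(),observe()["joint_pos"],observe()["opening"])
f=shot("wrist");save(f,"w1.png")
for p in ([.5727,.1196,.092],[.5718,.036,.094]): print(proj(f,p))
print(cen(f,"nut_c"),cen(f,"bridge_grip"))
t=shot("top");save(t,"t1.png")
E
```

```text
(array([0.57181705, 0.11880837, 0.22163323]), np.float64(-163.156946037072)) [ 7.37813922e-02  4.58031280e-01  1.37069533e+00 -2.17906862e-04
  1.31285165e+00  2.92146288e+00] 0.06494136214115964
[318.82238743 193.76943322]
[349.15524806 100.18169334]
[(0.94, [315.5, 197.6], [288.9, 170.5, 346.6, 226.5], 1874)] [(0.95, [349.8, 92.3], [272.7, 0.0, 426.4, 229.7], 16923), (0.21, [315.7, 197.1], [285.6, 168.5, 344.7, 228.5], 1901)]
```

View pics/w1.png

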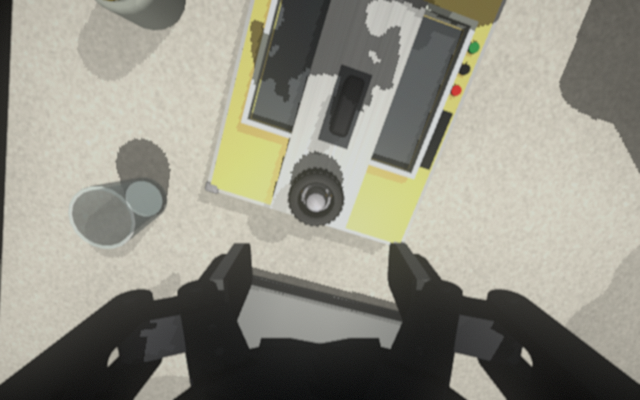

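```bash
python3 - <<'E'
from h import *
f=shot("wrist");save(f,"w1b.png",(240,130,400,250),5)
print(onz(f,316,194,.092),onz(f,316.5,203,.1),onz(f,315.6,197.4,.087))
E
```

```text
[0.57530821 0.12099016 0.092     ] [0.57302384 0.12676426 0.1       ] [0.57445023 0.12533639 0.087     ]
```

View pics/w1b.png

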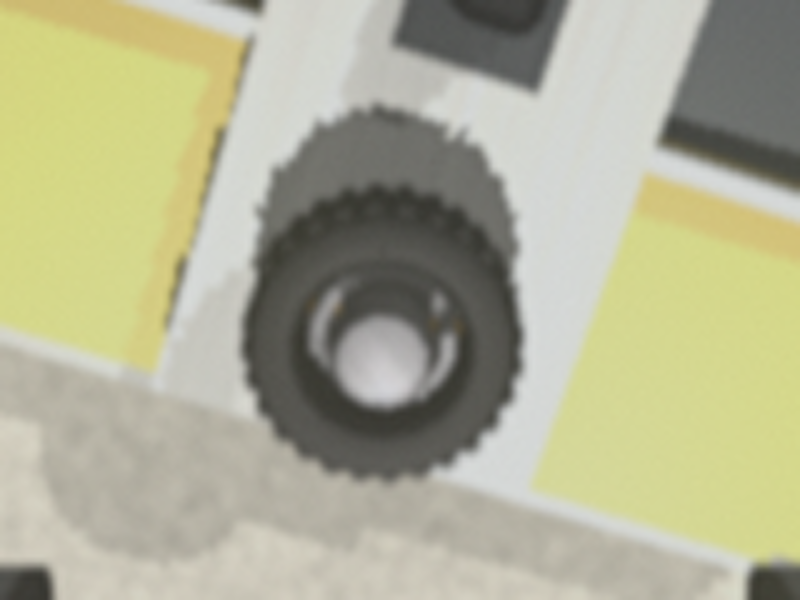

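Request:
send_rows(increments="66 2 4 -50 0;66 2 4 -95 0;66 2 4 -95 0;66 2 4 -95 0")

```text
t: 3.45
position: [0.5743, 0.1238, 0.1269]
tcp_rot: [-0.568, 0.421, 0.568, 0.421]
force: [0.1, -0.4, 0.4]
opening: 0.066
```

```bash
python3 - <<'E'
from h import *
print(tool())
f=shot("wrist");save(f,"w2.png")
print(cen(f,"nut_c"))
for p in ([.574,.1225,.092],[.574,.1245,.092]): print(proj(f,p))
p,y=tool(); print(proj(f,p),proj(f,[p[0],p[1],.092]))
E
```

```text
(array([0.57429424, 0.12383732, 0.12692844]), np.float64(-163.0790071071633))
[(0.78, [319.6, 226.8], [277.0, 183.0, 365.0, 270.6], 4377)]
[321.26397414 227.78060798]
[320.29648838 230.77467031]
[317.26044088 255.29777173] [317.67603893 229.20181333]
```

View pics/w2.png

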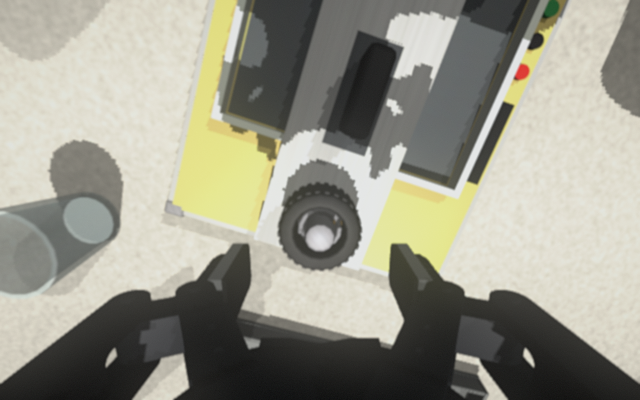

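Request:
send_rows(increments="66 0 0 -45 0;66 0 0 -62 0;66 0 0 -62 0;66 0 0 -62 0;45 0 0 -62 0;45 0 0 -62 0;45 0 0 -62 0;45 0 0 -62 0;45 0 0 -62 0;45 0 0 -62 0", grip_force=40)

```text
t: 4.55
position: [0.5747, 0.1238, 0.0671]
tcp_rot: [0.569, -0.42, -0.567, -0.421]
force: [-4.1, -2.0, 8.0]
opening: 0.0487
```

```bash
python3 - <<'E'
from h import *
print(tool(),observe()["opening"],observe()["force"])
f=shot("wrist");save(f,"w3.png")
E
```

```text
(array([0.57473744, 0.12383916, 0.06711382]), np.float64(-163.06797206300854)) 0.04871965860374121 [-4.11117376 -1.96255332  8.04906227]
```

View pics/w3.png

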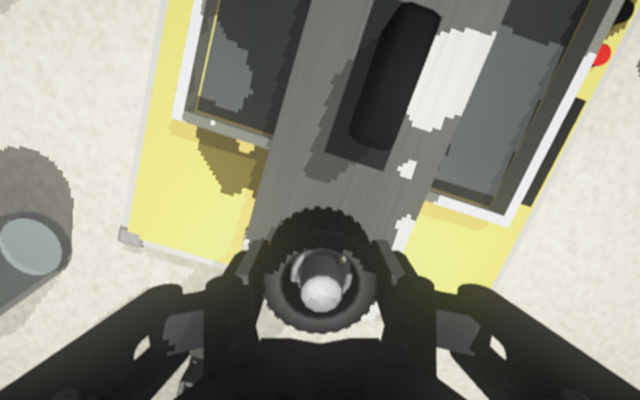

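Request:
send_rows(increments="45 0 0 0.4 8.5;45 0 0 0.7 17;45 0 0 1.1 25.5;45 0 0 1.5 34;45 0 0 1.9 42.5;45 0 0 2.2 51;45 0 0 2.6 59.5;45 0 0 3 68;45 0 0 3.3 76.5;45 0 0 3.7 85;45 0 0 4.1 93.5;45 0 0 4.5 102;45 0 0 4.8 110.5;45 0 0 5.2 119;45 0 0 5.6 127.5;45 0 0 5.9 136;45 0 0 6.3 144.5;45 0 0 6.7 153;45 0 0 7 161.5;45 0 0 7.4 170")

```text
t: 6.6
position: [0.5739, 0.1264, 0.0739]
tcp_rot: [0.468, 0.531, -0.466, 0.53]
force: [-4.8, 8.9, 4.7]
opening: 0.0495
```

```bash
python3 - <<'E'
from h import *
s=observe();print(tool(),s["opening"],s["force"],s["wrist_torque"],s["joint_pos"])
f=shot("wrist");save(f,"w4.png")
E
```

```text
(array([0.57390898, 0.12640192, 0.07391533]), np.float64(7.269633878484922)) 0.04947549928110167 [-4.79089423  8.93347029  4.74587287] [ 1.40989158  0.81680614 -0.15215347] [ 0.08456649  0.61457339  1.54356227  0.00412152  0.98206793 -0.04460146]
```

View pics/w4.png

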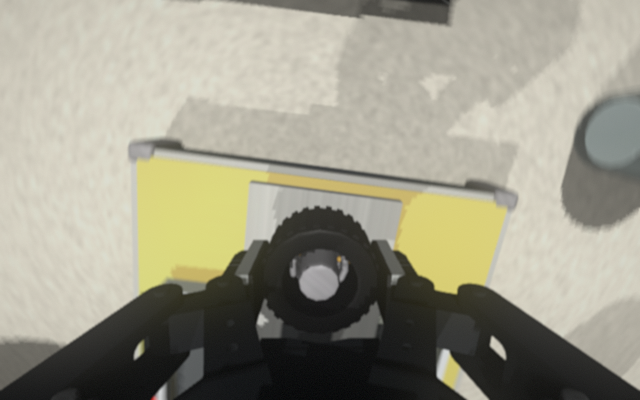

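Request:
send_rows(increments="45 0 2 0.4 8.5;45 0 2 0.7 17;45 0 2 1.1 25.5;45 0 2 1.5 34;45 0 2 1.9 42.5;45 0 2 2.2 51;45 0 2 2.6 59.5;45 0 2 3 68;45 0 2 3.3 76.5;45 0 2 3.7 85;45 0 2 4.1 93.5;45 0 2 4.5 102;45 0 2 4.8 110.5;45 0 2 5.2 119;45 0 2 5.6 127.5;45 0 2 5.9 136;45 0 2 6.3 144.5;45 0 2 6.7 153;45 0 2 7 161.5;45 0 2 7.2 164")

```text
t: 8.65
position: [0.574, 0.1245, 0.0811]
tcp_rot: [-0.461, 0.537, 0.46, 0.536]
force: [-5.1, -6.4, 5.0]
opening: 0.0489
```

```bash
python3 - <<'E'
from h import *
s=observe();print(tool(),s["opening"],s["force"],s["wrist_torque"],s["joint_pos"])
f=shot("wrist");save(f,"w5.png")
E
```

```text
(array([0.57396227, 0.12450356, 0.08112101]), np.float64(171.21362479907935)) 0.048869651186719015 [-5.10669225 -6.35054333  5.02848615] [-1.18902115e+00  8.67211189e-01  6.94836890e-04] [ 8.43631240e-02  6.05752507e-01  1.53647374e+00 -2.66649546e-03
  9.99215109e-01 -2.90243532e+00]
```

View pics/w5.png

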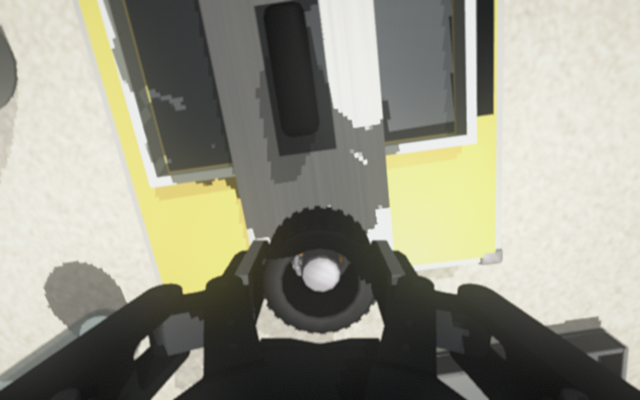

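Request:
send_rows(increments="66 0 0 0 0;66 0 0 0 0;66 0 0 0 0;66 0 0 0 -170;66 0 0 0 -170;66 0 0 0 -170;66 0 0 0 -170;66 0 0 0 -170;66 0 0 0 -170;66 0 0 0 -170;66 0 0 0 -170;66 0 0 0 -170;66 0 0 0 -170;66 0 0 0 -170;66 0 0 0 -170;66 0 0 0 -170;66 0 0 0 -170;66 0 0 0 -170;66 0 0 0 -170;66 0 0 0 -170")

```text
t: 10.7
position: [0.5744, 0.1263, 0.0791]
tcp_rot: [0.383, 0.594, -0.382, 0.595]
force: [0.5, -0.4, -0.2]
opening: 0.0661
```

```bash
python3 - <<'E'
from h import *
print(tool())
f=shot("wrist");save(f,"w6.png")
E
```

```text
(array([0.57435357, 0.12627334, 0.07912965]), np.float64(24.47959337372644))
```

View pics/w6.png

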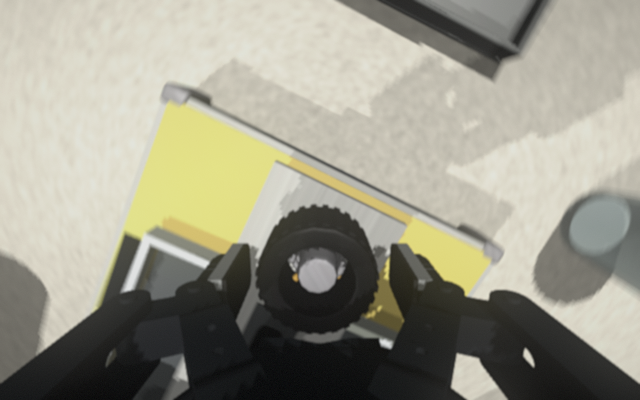

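Request:
send_rows(increments="66 0 0 -4 -25;66 0 0 -4 -25;66 0 0 -4 -25;66 0 0 -4 -25;45 0 0 -4 -25;45 0 0 -4 -25;45 0 0 -4 -25;45 0 0 -4 -25;45 0 0 -4 -25;45 0 0 -4 -25")

```text
t: 11.75
position: [0.5741, 0.1261, 0.0753]
tcp_rot: [0.501, 0.499, -0.5, 0.5]
force: [-2.0, 1.1, 5.6]
opening: 0.0497
```

Request:
send_rows(increments="45 0 0 0.4 8.5;45 0 0 0.7 17;45 0 0 1.1 25.5;45 0 0 1.5 34;45 0 0 1.9 42.5;45 0 0 2.2 51;45 0 0 2.6 59.5;45 0 0 3 68;45 0 0 3.3 76.5;45 0 0 3.7 85;45 0 0 4.1 93.5;45 0 0 4.5 102;45 0 0 4.8 110.5;45 0 0 5.2 119;45 0 0 5.6 127.5;45 0 0 5.9 136;45 0 0 6.3 144.5;45 0 0 6.7 153;45 0 0 7 161.5;45 0 0 7.4 170")

```text
t: 13.75
position: [0.5737, 0.1251, 0.0825]
tcp_rot: [-0.456, 0.541, 0.455, 0.54]
force: [-4.7, -4.8, 7.3]
opening: 0.0495
```

```bash
python3 - <<'E'
from h import *
s=observe();print(tool(),s["opening"],s["force"],s["wrist_torque"],s["joint_pos"])
f=shot("wrist");save(f,"w7.png")
E
```

```text
(array([0.57369748, 0.12512041, 0.08254972]), np.float64(170.2232262685447)) 0.049492247998331955 [-4.7474794  -4.78106518  7.27486949] [-0.72464392  0.5891835  -0.15424453] [ 8.48872951e-02  6.04309773e-01  1.53447520e+00 -1.40387365e-03
  1.00396502e+00 -2.88531454e+00]
```

View pics/w7.png

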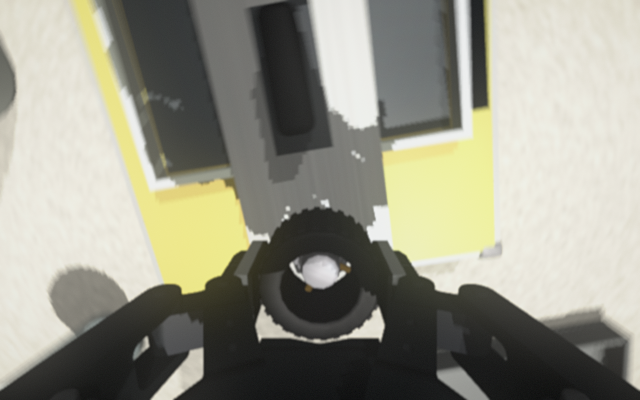

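Request:
send_rows(increments="45 0 0 2 4;45 0 0 5 4;45 0 0 8 4;45 0 0 8 4")

```text
t: 14.2
position: [0.5739, 0.1255, 0.0906]
tcp_rot: [-0.472, 0.527, 0.472, 0.526]
force: [-2.9, -5.1, 3.1]
opening: 0.0496
```

```bash
python3 - <<'E'
from h import *
s=observe();print(tool(),s["opening"],s["force"],s["wrist_torque"])
f=shot("wrist");save(f,"w8.png")
E
```

```text
(array([0.57386207, 0.12547774, 0.09060372]), np.float64(173.76993937161885)) 0.04960130786983098 [-2.93137197 -5.13722596  3.1499802 ] [-7.96055840e-01  5.29454891e-01 -7.48531966e-04]
```

View pics/w8.png

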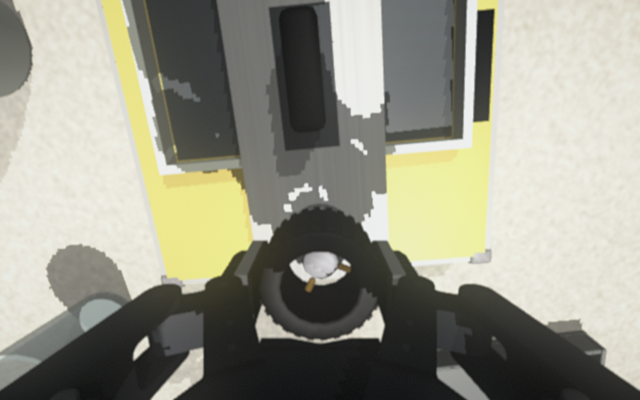

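Request:
send_rows(increments="45 0 0 40 0;45 0 0 60 0;45 -10 40 60 0;45 -25 85 60 0;45 -40 130 60 0;45 -55 175 60 0;45 -65 220 60 0;45 -74 262 40 4;45 -74 262 0 4;45 -74 262 -40 4;45 -74 262 -65 4;45 -74 262 -65 4;45 -74 262 -65 4", grip_force=60)

```text
t: 15.55
position: [0.5005, 0.3886, 0.026]
tcp_rot: [-0.49, 0.509, 0.49, 0.51]
force: [0.6, -0.1, -0.2]
opening: 0.0491
```

```bash
python3 - <<'E'
from h import *
s=observe();print(tool(),s["opening"],s["force"])
f=shot("wrist");save(f,"w9.png")
t=shot("top");save(t,"t9.png",(170,130,500,290),2.4)
E
```

```text
(array([0.50050834, 0.38858367, 0.02597121]), np.float64(177.80204843010085)) 0.04911758367995604 [ 0.56623627 -0.06084018 -0.18398315]
```

View pics/w9.png

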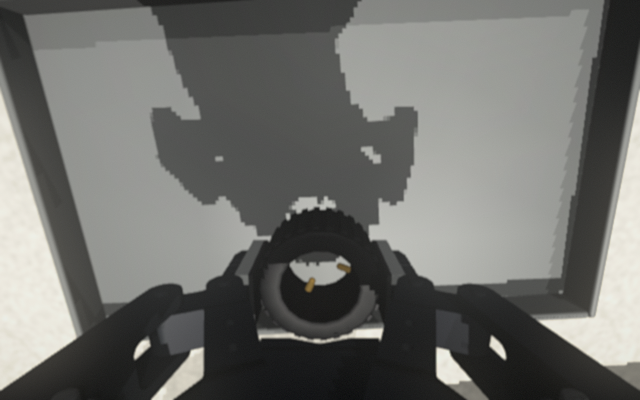

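View pics/t9.png

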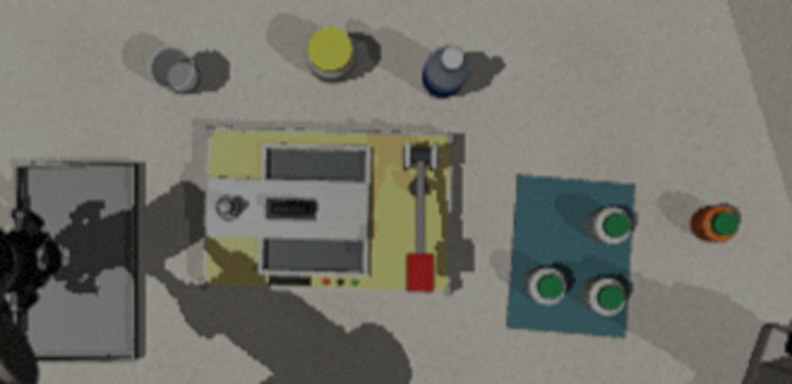

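```bash
python3 - <<'E'
from h import *
f=shot("wrist")
for n,u,v,z in(("+y wall floor edge L",105,303,.004),("+y R",520,291,.004),("TR far floor",570,15,.004),("TL far floor",28,15,.004),("BR topcorner",592,317,.024),("BL top",85,333,.024),("-y wall far floor?",300,38,.004),("R",560,285,.004)): print(n,onz(f,u,v,z).round(4))
E
```

```text
+y wall floor edge L [0.6332 0.4271 0.004 ]
+y R [0.3838 0.4281 0.004 ]
TR far floor [0.3792 0.2817 0.004 ]
TL far floor [0.6358 0.2715 0.004 ]
BR topcorner [0.3572 0.4326 0.024 ]
BL top [0.6321 0.4328 0.024 ]
-y wall far floor? [0.5072 0.2865 0.004 ]
R [0.3607 0.4249 0.004 ]
```

Request:
send_rows(increments="45 0 0 -18 0;45 0 0 -18 0;45 0 0 -18 0;66 0 0 -18 0;66 0 0 -18 0;66 0 0 -18 0;66 0 0 -18 0;66 0 0 20 0;66 0 0 60 0;66 0 0 60 0")

```text
t: 16.7
position: [0.5032, 0.3899, 0.0915]
tcp_rot: [-0.491, 0.506, 0.49, 0.513]
force: [0.7, 0.6, 1.0]
opening: 0.0658
```

```bash
python3 - <<'E'
from h import *
s=observe();print(tool(),s["opening"],s["force"])
f=shot("wrist");save(f,"w10.png")
r=cen(f,"nut_c");print(r); u,v=r[0][1];print(onz(f,u,v,.02))
E
```

```text
(array([0.50315387, 0.38991491, 0.09145786]), np.float64(177.83347256105418)) 0.06580820526804264 [0.7453406  0.57126564 1.03349881]
[(0.66, [324.0, 213.9], [284.2, 174.0, 364.3, 254.0], 3906)]
[0.5008515  0.39190248 0.02      ]
```

View pics/w10.png

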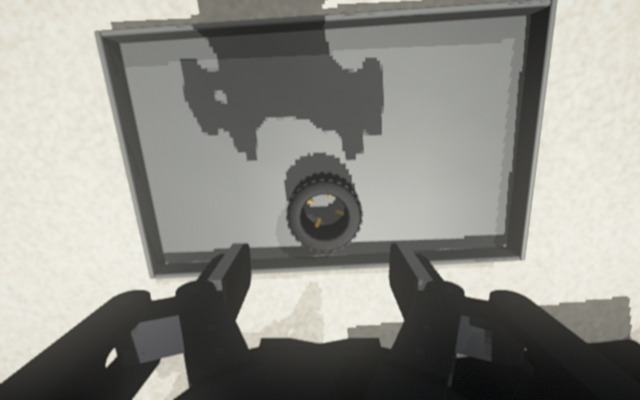

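Request:
send_rows(increments="45 0 0 40 0;45 10 -45 60 0;45 20 -90 60 0;45 35 -150 60 0;45 50 -200 60 0;45 60 -250 60 0;45 68 -300 60 0;45 70 -349 60 0;45 70 -349 60 2;45 70 -349 60 2;45 70 -349 60 2")

```text
t: 17.9
position: [0.5692, 0.0597, 0.1434]
tcp_rot: [-0.499, 0.516, 0.484, 0.5]
force: [-0.6, 0.7, 0.5]
opening: 0.0453
```

```bash
python3 - <<'E'
from h import *
s=observe();print(tool(),s["opening"],s["force"])
f=shot("wrist");save(f,"w11.png")
r=cen(f,"bridge_grip");print(r)
p,y=tool();print("tcp axis at .094:",proj(f,[p[0],p[1],.094]))
E
```

```text
(array([0.56920824, 0.05971897, 0.14335655]), np.float64(178.061558882255)) 0.045317752607492004 [-0.63521584  0.6839483   0.45260296]
[(0.93, [315.3, 163.6], [252.0, 31.2, 373.6, 327.0], 29688)]
tcp axis at .094: [319.44605593 224.66321601]
```

View pics/w11.png

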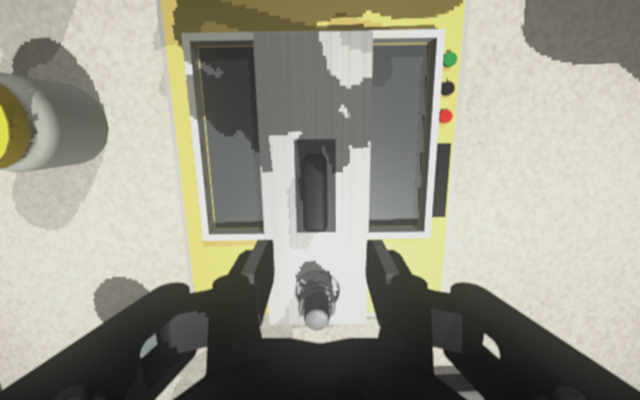

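```bash
python3 - <<'E'
from h import *
for i in range(4): shot("top")
s=observe();print(tool(),s["opening"],s["joint_velocities"].round(3))
f=shot("wrist");save(f,"w12.png")
p,y=tool();print("tcp axis at .094:",proj(f,[p[0],p[1],.094]))
E
```

```text
(array([0.56972209, 0.05952982, 0.14426187]), np.float64(178.07351605274806)) 0.04509406115409324 [-0.005 -0.001  0.001 -0.     0.001  0.001]
tcp axis at .094: [319.83278573 223.41511453]
```

View pics/w12.png

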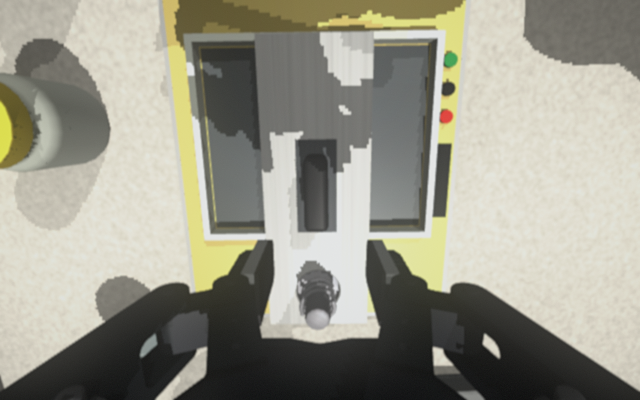

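```bash
python3 - <<'E'
from h import *
f=shot("wrist");save(f,"w12b.png",(260,120,380,340),2.7)
for u,v,z in((315.5,191,.094),(316,152,.094),(316,230,.094),(317.5,316,.1),(258,33,.06),(371,32,.06),(271,322,.06),(373,322,.06),(190,40,.054),(440,37,.054),(431,232,.054),(208,236,.054)): print(u,v,onz(f,u,v,z).round(4))
E
```

```text
315.5 191 [0.5719 0.0375 0.094 ]
316 152 [0.5706 0.013  0.094 ]
316 230 [0.5725 0.0635 0.094 ]
317.5 316 [0.5736 0.1229 0.1   ]
258 33 [ 0.607  -0.0646  0.06  ]
371 32 [ 0.5316 -0.0626  0.06  ]
271 322 [0.6136 0.1535 0.06  ]
373 322 [0.5292 0.1562 0.06  ]
190 40 [ 0.6553 -0.0635  0.054 ]
440 37 [ 0.4833 -0.0594  0.054 ]
431 232 [0.4828 0.0815 0.054 ]
208 236 [0.6594 0.0789 0.054 ]
```

View pics/w12b.png

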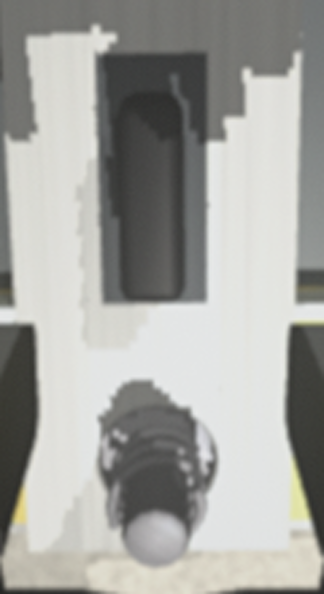

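Request:
send_rows(increments="45 2 -20 0 1;45 2 -20 -40 1;45 2 -20 -80 1;45 2 -20 -80 1;45 2 -20 -80 1;5 2 -20 -80 1;5 2 -20 -80 1;5 2 -20 -80 1;5 2 -20 -80 1;5 2 -20 -80 1;5 2 -20 -80 1;5 2 -20 -80 1", grip_force=70)

```text
t: 19.5
position: [0.5722, 0.0459, 0.0648]
tcp_rot: [-0.505, 0.518, 0.479, 0.496]
force: [1.0, 0.2, 6.3]
opening: 0.0152
```

```bash
python3 - <<'E'
from h import *
s=observe();print(tool(),s["opening"],s["force"])
f=shot("wrist");save(f,"w13.png")
E
```

```text
(array([0.57218094, 0.04593994, 0.06478317]), np.float64(178.2982730421254)) 0.015224479762706753 [1.02516513 0.15272936 6.33603845]
```

View pics/w13.png

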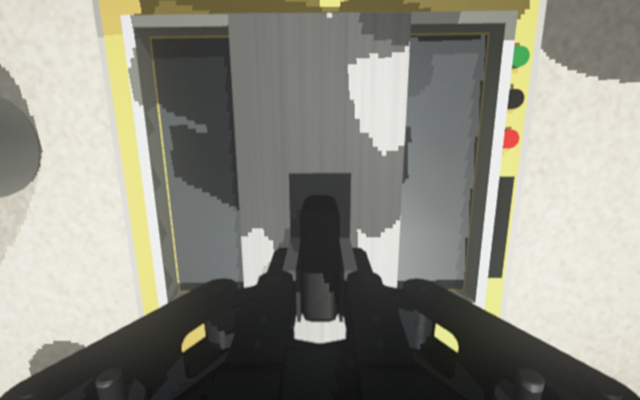

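Request:
send_rows(increments="45 0 0 0 0;45 0 0 0 0;45 0 0 0 0;45 0 0 0 0;45 0 0 40 0;45 0 0 55 -8;45 0 0 55 -16;45 0 0 55 -25;45 0 0 55 -33;45 0 0 55 -41;45 0 0 55 -50;45 0 0 55 -58;45 0 0 55 -67;45 0 0 55 -75;45 0 0 55 -84;45 0 0 55 -92;45 0 0 55 -101;45 0 0 55 -109;45 0 0 55 -118;45 0 0 55 -126")

```text
t: 21.55
position: [0.5715, 0.046, 0.1184]
tcp_rot: [0.235, 0.685, -0.226, 0.652]
force: [-0.7, 0.7, 0.5]
opening: 0.045
```

Request:
send_rows(increments="45 0 0 0 -8;45 0 0 0 -16;45 0 0 0 -25;45 0 0 0 -33;45 0 0 0 -41;45 0 0 0 -50;45 0 0 0 -53;45 0 0 0 -53;45 0 0 0 -53")

```text
t: 22.45
position: [0.5715, 0.046, 0.1185]
tcp_rot: [0.514, 0.51, -0.491, 0.485]
force: [0.2, 0.3, -0.6]
opening: 0.045
```

```bash
python3 - <<'E'
from h import *
s=observe();print(tool(),s["opening"],s["joint_pos"],R.from_quat(s["tcp_rot"]).as_matrix()[:,0])
f=shot("wrist");save(f,"w14.png")
p,y=tool();print(proj(f,[p[0],p[1],.094]),proj(f,[.572,.039,.094]))
E
```

```text
(array([0.57152386, 0.04598735, 0.11853707]), np.float64(-0.5988223235516485)) 0.044986798790094124 [-0.07926497  0.53819076  1.54248123  0.05353095  1.06792354 -0.09470696] [-0.00265801  0.0472403  -0.99888002]
[319.49926891 240.20014395] [320.42212986 251.68185041]
```

View pics/w14.png

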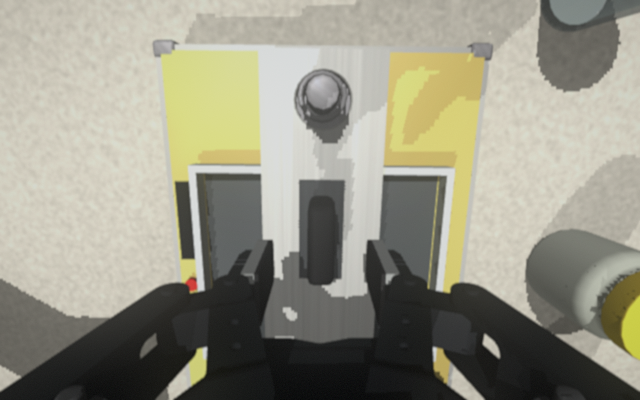

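Request:
send_rows(increments="45 1 -4 -30 0;45 1 -4 -54 0;45 1 -4 -54 0;45 1 -4 -54 0;5 1 -4 -54 0;5 1 -4 -54 0;5 1 -4 -54 0;5 1 -4 -54 0;5 1 -4 -54 0;5 1 -4 -54 0;5 1 -4 -54 0;5 1 -4 -54 0", grip_force=80)

```text
t: 23.7
position: [0.5734, 0.042, 0.0662]
tcp_rot: [0.515, 0.509, -0.491, 0.485]
force: [-1.0, 0.2, 5.6]
opening: 0.0143
```

Request:
send_rows(increments="5 0 0 5 0;5 0 0 10 0;5 0 0 15 0;5 0 0 15 0")

```text
t: 24.1
position: [0.573, 0.042, 0.0804]
tcp_rot: [0.514, 0.509, -0.492, 0.485]
force: [-0.2, -0.1, -2.0]
opening: 0.0144
```

```bash
python3 - <<'E'
from h import *
s=observe();print(tool(),s["opening"],s["force"],s["wrist_torque"])
f=shot("wrist");save(f,"w15.png")
E
```

```text
(array([0.5729917 , 0.0419739 , 0.08040754]), np.float64(-0.7040464631081077)) 0.014424358690855964 [-0.23305383 -0.11948464 -2.00919503] [-0.03376469 -0.0383991   0.00655454]
```

View pics/w15.png

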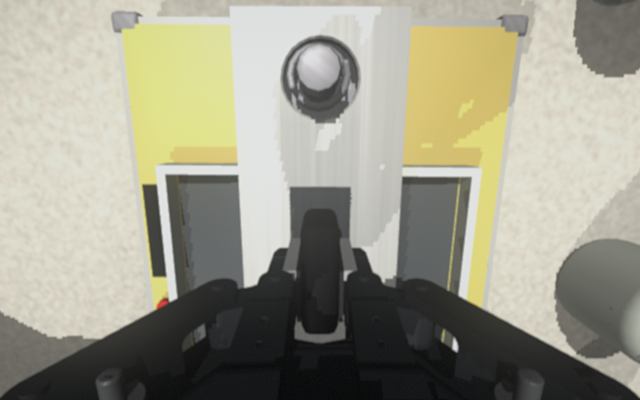

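Request:
send_rows(increments="5 0 0 30 0;5 0 0 65 0;5 0 0 65 0;5 0 45 65 8;5 -10 90 65 16;5 -25 135 65 24;5 -40 180 65 32;5 -55 225 65 40;5 -74 269 65 48;5 -74 269 65 57;5 -74 269 65 65;5 -74 269 65 74;5 -74 269 65 82;5 -74 269 65 91;5 -74 269 20 91;5 -74 269 0 91;5 -74 269 0 91;5 -74 269 0 91")

```text
t: 25.95
position: [0.4985, 0.311, 0.0792]
tcp_rot: [-0.003, 0.724, 0.001, 0.69]
force: [1.1, 0.8, -2.4]
opening: 0.0147
```

```bash
python3 - <<'E'
from h import *
s=observe();print(tool(),s["opening"],s["force"],s["wrist_torque"])
f=shot("wrist");save(f,"w16.png");t=shot("top");save(t,"t16.png",(150,150,370,310),3.6)
E
```

```text
(array([0.49845526, 0.31095193, 0.07924776]), np.float64(90.29353065651445)) 0.014684403868314471 [ 1.07682006  0.83296219 -2.37033568] [-0.00411105 -0.08023921 -0.00938904]
```

View pics/w16.png

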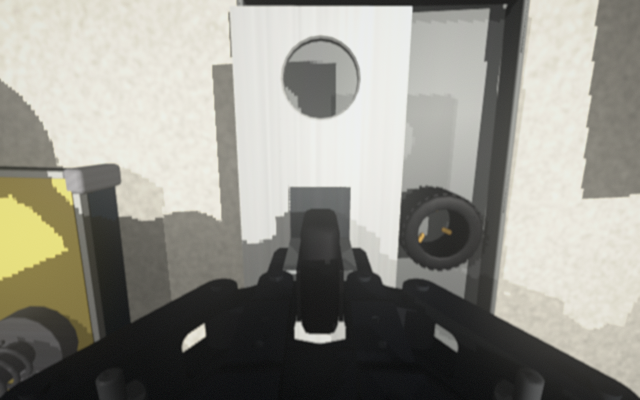

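View pics/t16.png

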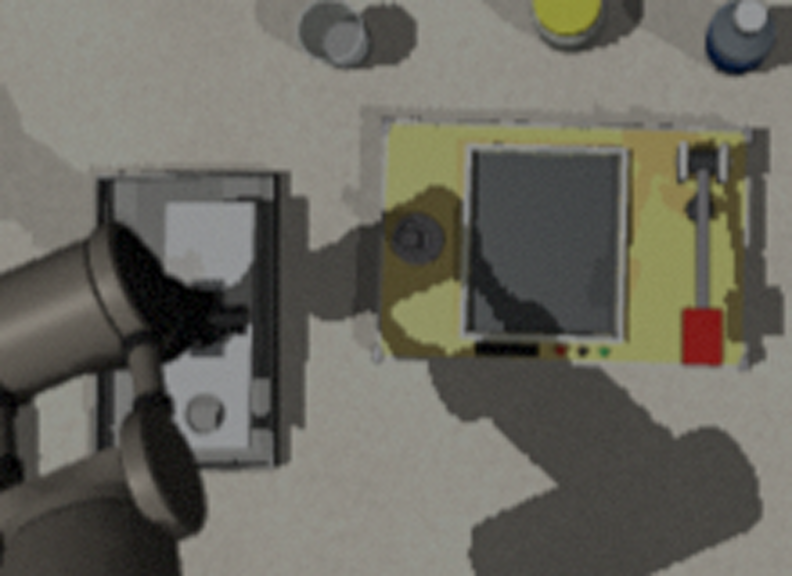

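Request:
send_rows(increments="5 0 0 -35 0;5 0 0 -55 0;5 0 0 -63 0;5 0 0 -63 0;5 0 0 -63 0")

```text
t: 26.55
position: [0.4996, 0.3115, 0.018]
tcp_rot: [-0.003, 0.723, 0.001, 0.691]
force: [0.9, -0.1, -3.2]
opening: 0.0151
```

```bash
python3 - <<'E'
from h import *
s=observe();print(tool(),s["opening"],s["force"],s["wrist_torque"])
f=shot("wrist");save(f,"w17.png")
E
```

```text
(array([0.49961544, 0.31148626, 0.0180054 ]), np.float64(90.29526442814976)) 0.015065602989543025 [ 0.93907991 -0.12028775 -3.17534474] [ 0.03290949 -0.05302265  0.00066773]
```

View pics/w17.png

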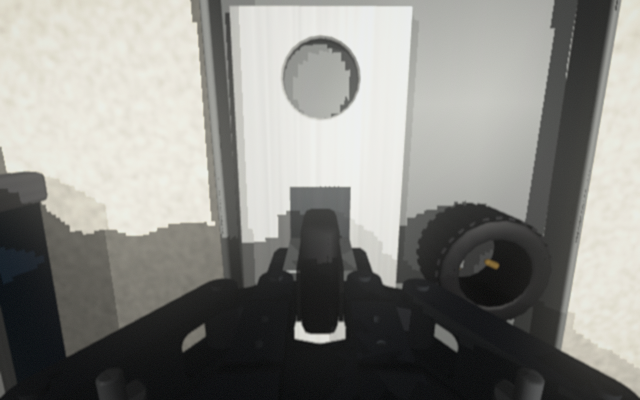

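Request:
send_rows(increments="5 0 1 -3 0;5 0 1 -3 0;35 0 1 -3 0;35 0 1 -3 0;35 0 1 -3 0;35 0 1 -3 0;35 0 1 40 0;35 0 1 90 0;35 0 1 120 0;35 0 1 120 0")

```text
t: 27.6
position: [0.501, 0.3133, 0.1416]
tcp_rot: [-0.002, 0.721, 0.002, 0.693]
force: [0.1, 0.4, 0.3]
opening: 0.0349
```

```bash
python3 - <<'E'
from h import *
s=observe();print(tool(),s["opening"],s["force"])
f=shot("wrist");save(f,"w18.png");t=shot("top");save(t,"t18.png",(150,130,500,310),2.2)
E
```

```text
(array([0.50102368, 0.31325441, 0.14164343]), np.float64(90.30242693698241)) 0.034938504391382436 [0.14599529 0.37688681 0.31447686]
```

View pics/w18.png

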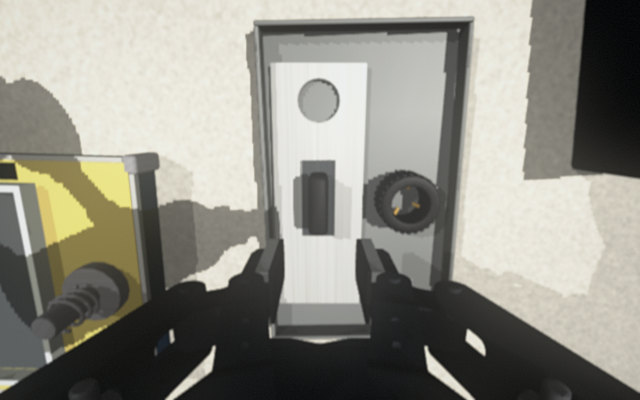

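View pics/t18.png

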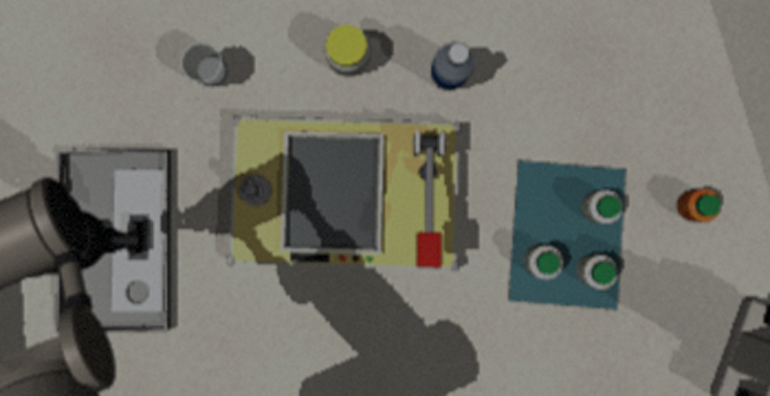

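Request:
send_rows(increments="62 0 -30 40 0;62 5 -80 70 0;62 10 -130 70 0;62 15 -180 70 0;62 20 -230 70 0;62 20 -280 70 0;62 20 -330 70 0;62 20 -380 70 0;62 20 -430 70 0;62 20 -480 70 0;62 20 -530 70 0;62 20 -580 70 0;62 20 -625 70 0;62 20 -665 70 0;62 20 -665 70 0;62 20 -665 70 0;62 20 -665 70 0;62 20 -665 70 0")

```text
t: 29.5
position: [0.5188, -0.3514, 0.2063]
tcp_rot: [-0.003, 0.724, 0.002, 0.69]
force: [-0.1, -0.2, -0.1]
opening: 0.062
```

```bash
python3 - <<'E'
from h import *
s=observe();print(tool(),s["opening"],s["force"])
f=shot("wrist");save(f,"w19.png")
for r in cen(f,"bottle0_c"): print(r)
for p in([.5528,-.4046],[.4699,-.3141],[.4542,-.395]): print(proj(f,p+[.072]))
E
```

```text
(array([ 0.51880985, -0.35136691,  0.2062573 ]), np.float64(90.39961103685597)) 0.061981144484573106 [-0.08616678 -0.21998476 -0.08568682]
(0.59, [360.3, 142.3], [332.8, 115.4, 386.8, 170.6], 2212)
[262.19916765 234.33244477]
[361.67945369 145.33671483]
[269.49561132 126.42243493]
```

View pics/w19.png

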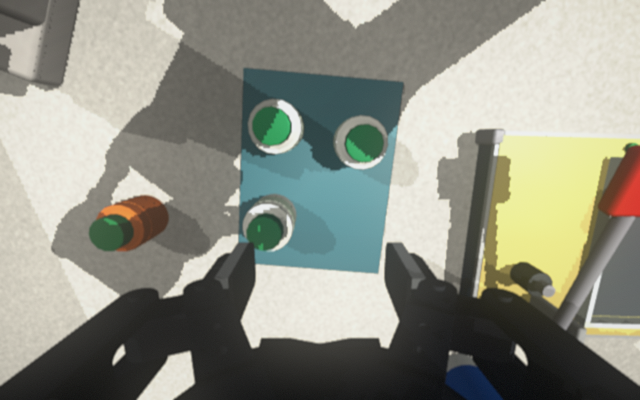

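```bash
python3 - <<'E'
from h import *
f=shot("wrist");save(f,"w20.png",(220,80,420,270),3.5)
g=f["pixels"].astype(int); hsv=cv2.cvtColor(f["pixels"],cv2.COLOR_RGB2HSV)
m=((hsv[...,0]>45)&(hsv[...,0]<80)&(hsv[...,1]>110)).astype(np.uint8)
n,l,st,c=cv2.connectedComponentsWithStats(m)
for i in range(1,n):
    if st[i,4]>200: print(st[i],c[i],onz(f,*c[i],.070))
E
```

```text
[ 254  107   37   38 1089] [271.84113866 125.57667585] [ 0.45363132 -0.39374369  0.07      ]
[346 125  35  36 940] [362.59893617 142.45851064] [ 0.4676857  -0.31348586  0.07      ]
[248 216  33  34 747] [264.01606426 231.55957162] [ 0.55110943 -0.40371883  0.07      ]
```

View pics/w20.png

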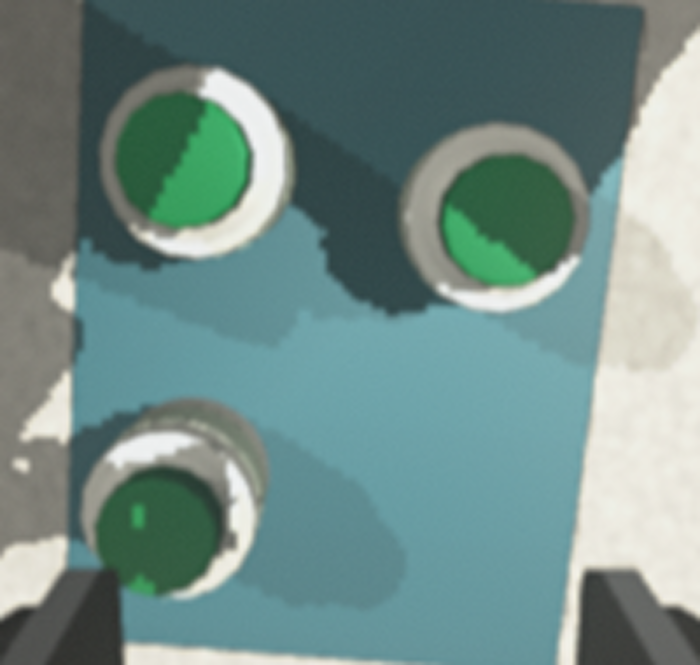

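Request:
send_rows(increments="62 -30 20 -40 0;62 -51 38 -80 0;62 -51 38 -110 0;62 -51 38 -110 0;62 -51 38 -110 0")

```text
t: 30.15
position: [0.4685, -0.3153, 0.0977]
tcp_rot: [-0.003, 0.723, 0.001, 0.691]
force: [0.4, -1.7, 1.1]
opening: 0.0619
```

```bash
python3 - <<'E'
from h import *
s=observe();print(tool(),s["opening"],s["force"])
p,y=tool()
f=shot("wrist");save(f,"w21.png");print(proj(f,[p[0],p[1],.072]))
E
```

```text
(array([ 0.46846884, -0.31534754,  0.09765798]), np.float64(90.32639290098454)) 0.061871049865359885 [ 0.39439742 -1.68451802  1.08254232]
[318.4381941  237.97973154]
```

View pics/w21.png

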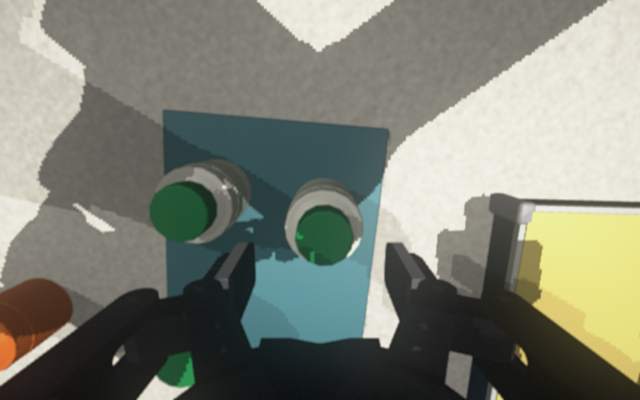

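Request:
send_rows(increments="62 -1 2.5 -40 0;62 -1 2.5 -75 0;62 -1 2.5 -75 0;62 -1 2.5 -75 0;40 -1 2.5 -75 0;40 -1 2.5 -75 0;40 -1 2.5 -75 0;40 -1 2.5 -75 0;40 -1 2.5 -75 0;40 -1 2.5 -75 0", grip_force=60)

```text
t: 31.2
position: [0.4684, -0.314, 0.0246]
tcp_rot: [-0.004, 0.722, -0.001, 0.692]
force: [1.4, 0.6, 6.4]
opening: 0.0486
```

Request:
send_rows(increments="40 0 0 40 0;40 0 0 80 0;40 0 0 110 0;40 0 0 110 0")

```text
t: 31.6
position: [0.469, -0.3145, 0.1379]
tcp_rot: [-0.006, 0.721, -0.002, 0.693]
force: [-0.2, -0.9, -2.0]
opening: 0.0488
```

```bash
python3 - <<'E'
from h import *
s=observe();print(tool(),s["opening"],s["force"])
p,y=tool()
f=shot("wrist");save(f,"w22.png");t=shot("top");save(t,"t22.png",(230,160,500,300),2.9)
E
```

```text
(array([ 0.46902655, -0.31452764,  0.13785199]), np.float64(90.3006253703407)) 0.048828743396990254 [-0.2363693  -0.93862299 -2.01940632]
```

View pics/w22.png

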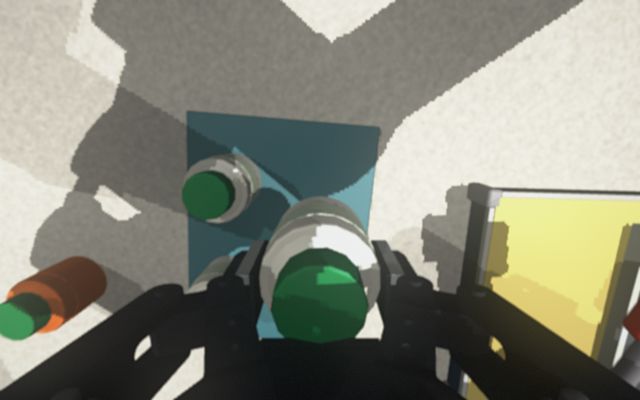

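View pics/t22.png

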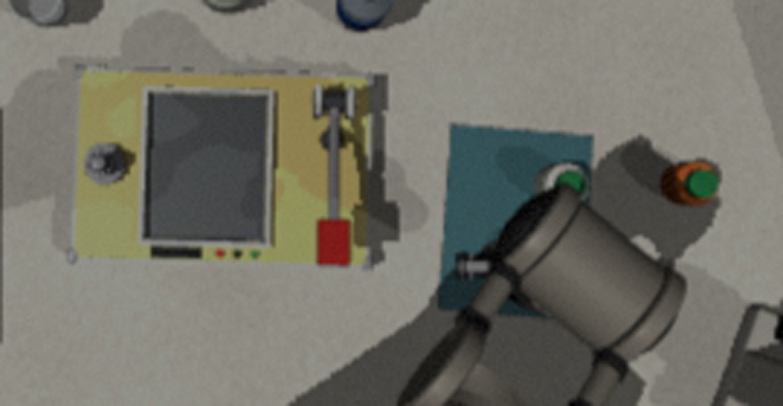

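Request:
send_rows(increments="40 0 0 45 0;40 0 0 90 0;40 15 40 90 0;40 40 80 90 0;40 65 120 90 0;40 90 160 90 0;40 115 200 90 0;40 135 240 90 0;40 150 280 90 0;40 150 295 70 0;40 150 295 25 0;40 150 295 -15 0;40 150 295 -30 0;40 150 295 -30 0;40 150 295 -30 0")

```text
t: 33.2
position: [0.6165, -0.0175, 0.1012]
tcp_rot: [-0.003, 0.724, 0.001, 0.69]
force: [0.7, -0.1, -1.3]
opening: 0.0486
```

```bash
python3 - <<'E'
from h import *
s=observe();print(tool(),s["opening"],s["force"])
p,y=tool()
f=shot("wrist");save(f,"w23.png");t=shot("top");save(t,"t23.png",(230,160,500,300),2.9)
E
```

```text
(array([ 0.61647178, -0.01754024,  0.10121705]), np.float64(90.29037177806666)) 0.04864735993910264 [ 0.72105143 -0.06617132 -1.27379414]
```

View pics/w23.png

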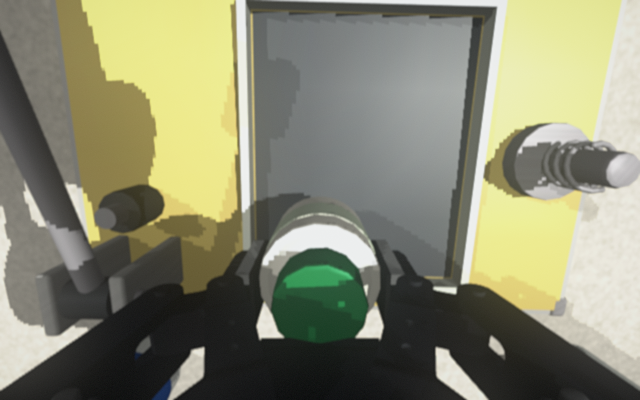

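View pics/t23.png

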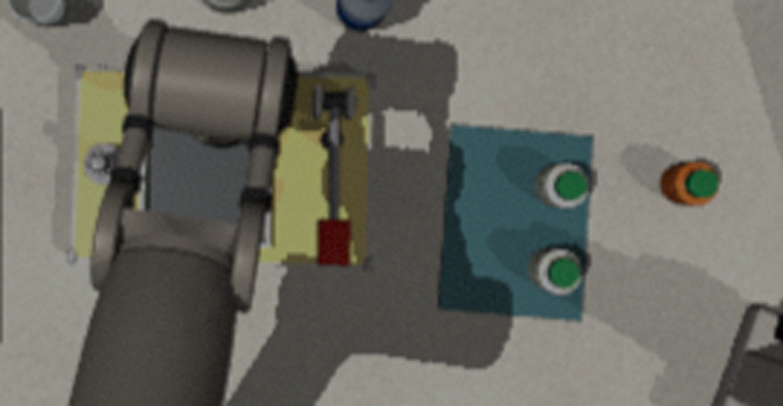

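```bash
python3 - <<'E'
from h import *
f=shot("wrist")
for u,v,z in((249,9,.054),(496,9,.054),(456,287,.054),(249,245,.054),(620,165,.1)): print(u,v,onz(f,u,v,z).round(4))
E
```

```text
249 9 [ 0.4907 -0.0573  0.054 ]
496 9 [0.4902 0.0809 0.054 ]
456 287 [0.6597 0.0754 0.054 ]
249 245 [ 0.6305 -0.0635  0.054 ]
620 165 [0.5724 0.1246 0.1   ]
```

Request:
send_rows(increments="40 0 0 -20 0;40 0 0 -35 0;40 0 0 -35 0;40 0 0 -35 0;62 0 0 -35 0;62 0 0 -35 0;62 0 0 -35 0;62 0 0 -35 0;62 0 0 10 0;62 0 0 50 0;62 0 0 90 0;62 0 0 130 0;62 0 0 130 0")

```text
t: 34.65
position: [0.6191, -0.0178, 0.2385]
tcp_rot: [-0.004, 0.719, 0.0, 0.695]
force: [0.2, 0.1, 0.5]
opening: 0.0622
```

```bash
python3 - <<'E'
from h import *
s=observe();print(tool(),s["opening"],s["force"])
p,y=tool()
f=shot("wrist");save(f,"w24.png")
E
```

```text
(array([ 0.6191117 , -0.01781594,  0.23849061]), np.float64(90.29805690315156)) 0.06223109530663532 [0.20368837 0.08513167 0.47837435]
```

View pics/w24.png

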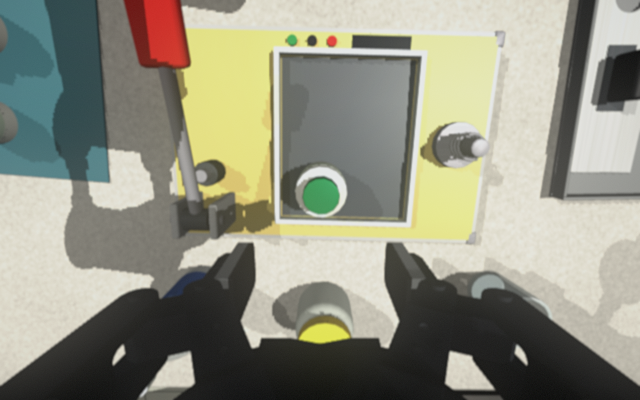

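Request:
send_rows(increments="62 -20 -40 0 0;62 -40 -85 0 0;62 -60 -130 0 0;62 -80 -175 0 0;62 -100 -220 0 0;62 -120 -265 0 0;62 -140 -310 0 0;62 -160 -350 -20 0;62 -165 -376 -60 0;62 -165 -376 -100 0;62 -165 -376 -130 0;62 -165 -376 -130 0;62 -165 -376 -130 0;62 -165 -376 -130 0")

```text
t: 36.1
position: [0.4524, -0.394, 0.1033]
tcp_rot: [-0.004, 0.723, 0.0, 0.691]
force: [1.1, -0.5, 0.6]
opening: 0.062
```

```bash
python3 - <<'E'
from h import *
s=observe();print(tool(),s["opening"],s["force"])
p,y=tool()
f=shot("wrist");save(f,"w25.png");print(proj(f,[p[0],p[1],.072]))
E
```

```text
(array([ 0.45244003, -0.39403967,  0.10333756]), np.float64(90.32255299318815)) 0.06204052091983507 [ 1.0753454  -0.47594215  0.64239759]
[318.57925934 234.79552858]
```

View pics/w25.png

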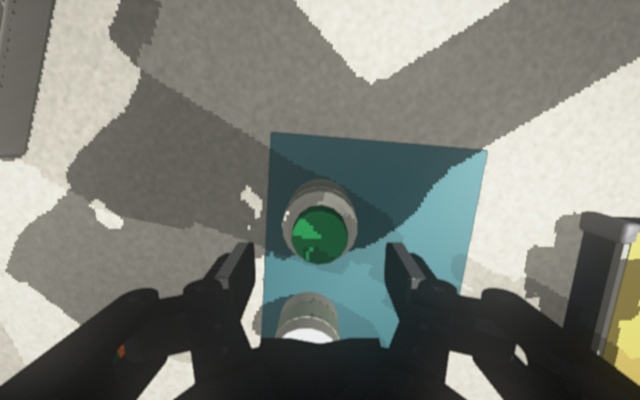

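Request:
send_rows(increments="62 0.5 1 -40 0;62 0.5 1 -80 0;62 0.5 1 -80 0;62 0.5 1 -80 0;40 0.5 1 -80 0;40 0.5 1 -80 0;40 0.5 1 -80 0;40 0.5 1 -80 0;40 0.5 1 -80 0;40 0.5 1 -80 0")

```text
t: 37.15
position: [0.4536, -0.394, 0.0248]
tcp_rot: [-0.004, 0.722, -0.001, 0.692]
force: [-0.2, 0.2, 6.9]
opening: 0.0489
```

Request:
send_rows(increments="40 0 0 45 0;40 0 0 90 0;40 0 0 140 0;40 0 0 190 0;40 0 0 205 0;40 0 0 205 0")

```text
t: 37.75
position: [0.4531, -0.3936, 0.2315]
tcp_rot: [-0.005, 0.722, -0.002, 0.692]
force: [-0.4, 0.2, -1.5]
opening: 0.048
```

```bash
python3 - <<'E'
from h import *
s=observe();print(tool(),s["opening"],s["force"])
p,y=tool()
f=shot("wrist");save(f,"w26.png")
E
```

```text
(array([ 0.45311167, -0.39356459,  0.23150061]), np.float64(90.29699861491605)) 0.04802167699591051 [-0.38414552  0.21246008 -1.4791901 ]
```

View pics/w26.png

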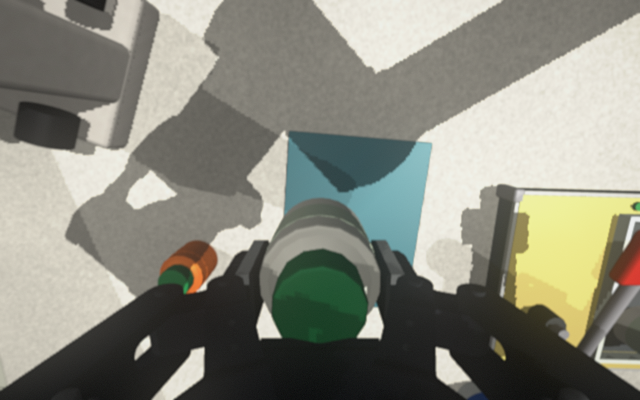

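Request:
send_rows(increments="40 10 45 0 0;40 20 90 0 0;40 30 135 0 0;40 40 180 0 0;40 50 225 0 0;40 60 270 0 0;40 70 315 0 0;40 71 360 0 0;40 71 377 -30 0;40 71 377 -75 0;40 71 377 -120 0;40 71 377 -130 0;40 71 377 -130 0;40 71 377 -130 0")

```text
t: 39.2
position: [0.5239, -0.0158, 0.0978]
tcp_rot: [-0.003, 0.723, 0.0, 0.691]
force: [0.7, -0.7, -0.1]
opening: 0.0486
```

```bash
python3 - <<'E'
from h import *
s=observe();print(tool(),s["opening"],s["force"])
p,y=tool()
f=shot("wrist");save(f,"w27.png")
E
```

```text
(array([ 0.52394499, -0.01584198,  0.0977977 ]), np.float64(90.27477595308383)) 0.048648546157630375 [ 0.70924525 -0.71695012 -0.07643566]
```

View pics/w27.png

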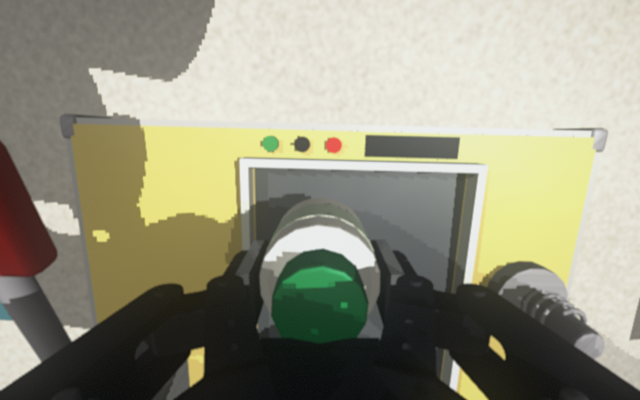

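Request:
send_rows(increments="40 2 0 -20 0;40 2 0 -32 0;40 2 0 -32 0;40 2 0 -32 0;62 2 0 -32 0;62 2 0 -32 0;62 2 0 -32 0;62 2 0 -32 0;62 2 0 10 0;62 2 0 50 0;62 2 0 90 0;62 2 0 130 0;62 2 0 130 0")

```text
t: 40.55
position: [0.5277, -0.0159, 0.2324]
tcp_rot: [-0.004, 0.72, 0.0, 0.694]
force: [0.8, 0.1, -0.4]
opening: 0.062
```

```bash
python3 - <<'E'
from h import *
s=observe();print(tool(),s["opening"],s["force"])
f=shot("wrist");save(f,"w28.png");t=shot("top");save(t,"t28.png",(230,160,500,300),2.9)
E
```

```text
(array([ 0.52768408, -0.01587808,  0.23243903]), np.float64(90.30099627203194)) 0.06198801368255186 [ 0.78257716  0.10026747 -0.38520634]
```

View pics/w28.png

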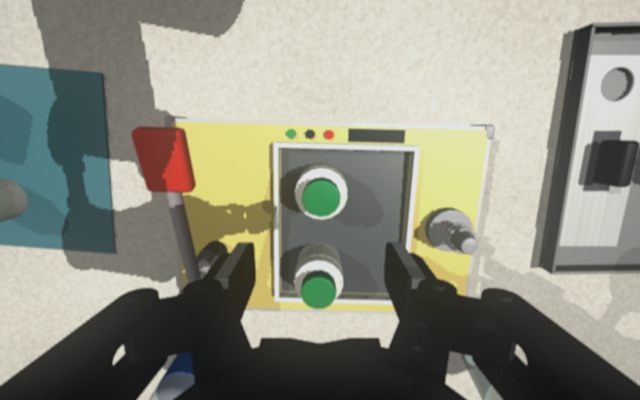

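View pics/t28.png

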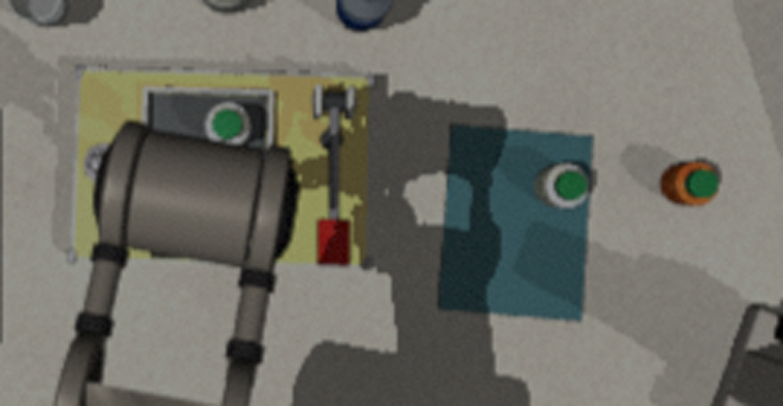

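Request:
send_rows(increments="62 0 -45 0 0;62 5 -90 0 0;62 10 -135 0 0;62 10 -180 0 0;62 15 -225 0 0;62 20 -270 0 0;62 22 -315 0 0;62 24 -360 -10 0;62 24 -388 -50 0;62 24 -388 -95 0;62 24 -388 -128 0;62 24 -388 -128 0;62 24 -388 -128 0;62 24 -388 -128 0")

```text
t: 42.05
position: [0.5501, -0.4041, 0.1008]
tcp_rot: [-0.004, 0.723, -0.0, 0.691]
force: [0.3, -0.4, 1.2]
opening: 0.0622
```

```bash
python3 - <<'E'
from h import *
s=observe();print(tool(),s["opening"],s["force"])
p,y=tool()
f=shot("wrist");save(f,"w29.png");print(proj(f,[p[0],p[1],.072]))
E
```

```text
(array([ 0.55007963, -0.4040965 ,  0.10081636]), np.float64(90.31631532334397)) 0.06224860383965368 [ 0.27842241 -0.35575245  1.1659117 ]
[318.55357655 236.1392598 ]
```

View pics/w29.png

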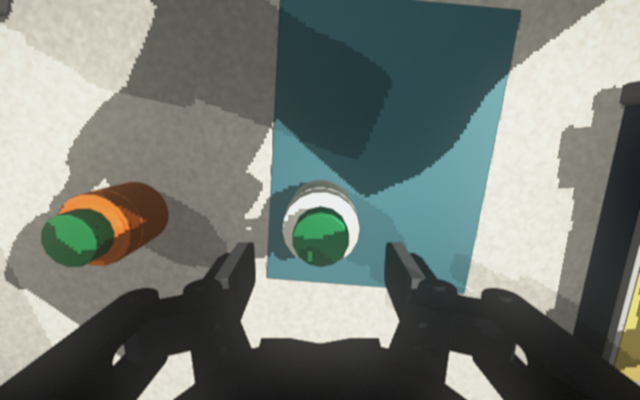

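The cap of the last white bottle is at (321,237), with the tool axis at (318.6,236): aligned. The orange look-alike is at (80,238) and is left alone.

Request:
send_rows(increments="62 0.5 1 -40 0;62 0.5 1 -78 0;62 0.5 1 -78 0;62 0.5 1 -78 0;40 0.5 1 -78 0;40 0.5 1 -78 0;40 0.5 1 -78 0;40 0.5 1 -78 0;40 0.5 1 -78 0;40 0.5 1 -78 0")

```text
t: 43.1
position: [0.5513, -0.404, 0.0243]
tcp_rot: [-0.004, 0.722, -0.001, 0.692]
force: [0.7, 0.6, 6.4]
opening: 0.0485
```

Request:
send_rows(increments="40 0 0 45 0;40 0 0 90 0;40 0 0 140 0;40 0 0 190 0;40 0 0 205 0;40 0 0 205 0")

```text
t: 43.7
position: [0.5507, -0.4034, 0.2309]
tcp_rot: [-0.005, 0.721, -0.001, 0.693]
force: [-0.3, 0.7, -2.7]
opening: 0.0483
```

```bash
python3 - <<'E'
from h import *
s=observe();print(tool(),s["opening"],s["force"])
f=shot("wrist");save(f,"w30.png")
t=shot("top");save(t,"t30.png",(230,160,500,300),2.9)
hsv=cv2.cvtColor(t["pixels"],cv2.COLOR_RGB2HSV)
m=((hsv[...,0]>45)&(hsv[...,0]<80)&(hsv[...,1]>110)).astype(np.uint8)
n,l,st,c=cv2.connectedComponentsWithStats(m)
for i in range(1,n):
    if st[i,4]>40 and c[i][0]>230: print(st[i],c[i],onz(t,*c[i],.112))
E
```

```text
(array([ 0.55066243, -0.40339749,  0.23092852]), np.float64(90.29802647378445)) 0.048348992999439275 [-0.33426713  0.65735721 -2.70814023]
[304 198   9  10  67] [308.05970149 202.2238806 ] [ 0.61752379 -0.01841218  0.112     ]
[303 227   9   9  70] [307.04285714 230.94285714] [ 0.5265851  -0.01588758  0.112     ]
```

View pics/w30.png

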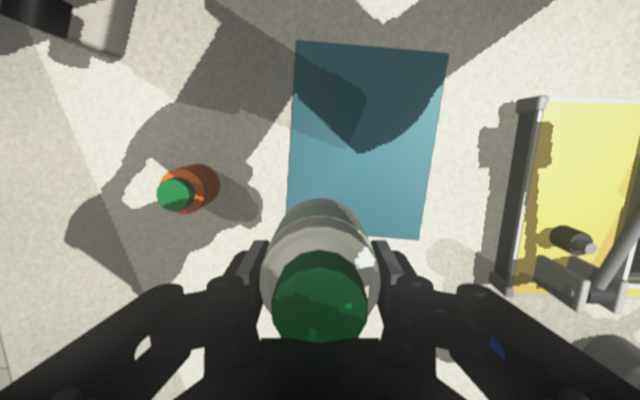

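View pics/t30.png

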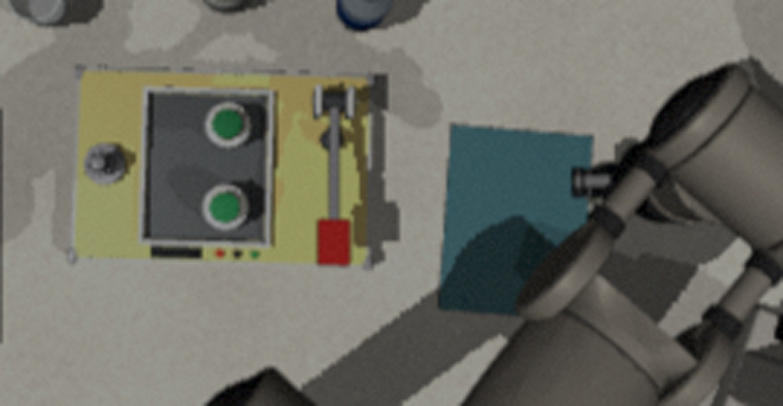

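Request:
send_rows(increments="40 0 45 0 0;40 5 90 0 0;40 8 135 0 0;40 10 180 0 0;40 12 225 0 0;40 15 270 0 0;40 17 315 0 0;40 20 360 0 0;40 21 405 0 0;40 21 443 -20 0;40 21 443 -65 0;40 21 443 -110 0;40 21 443 -130 0;40 21 443 -130 0;40 21 443 -130 0;40 21 443 -130 0")

```text
t: 45.4
position: [0.5713, 0.0403, 0.0967]
tcp_rot: [-0.003, 0.723, 0.001, 0.691]
force: [-0.1, -0.4, -0.7]
opening: 0.0484
```

```bash
python3 - <<'E'
from h import *
s=observe();print(tool(),s["opening"],s["force"])
f=shot("wrist");save(f,"w31.png")
E
```

```text
(array([0.57133366, 0.04033329, 0.09673706]), np.float64(90.28311777128818)) 0.04838693144690219 [-0.08656098 -0.36642471 -0.68040381]
```

View pics/w31.png

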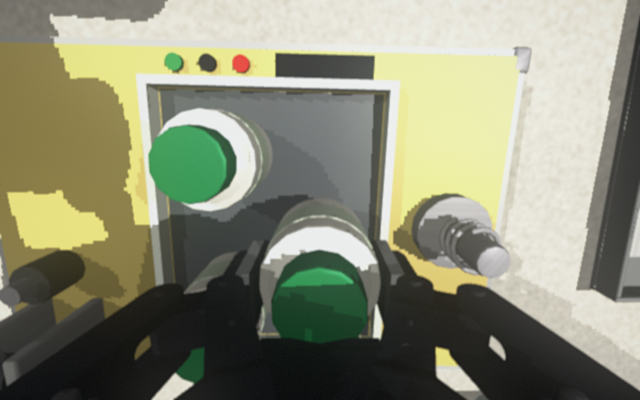

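Request:
send_rows(increments="40 0 0 -20 0;40 0 0 -31 0;40 0 0 -31 0;40 0 0 -31 0;62 0 0 -31 0;62 0 0 -31 0;62 0 0 -31 0;62 0 0 -31 0;62 0 0 10 0;62 0 0 50 0;62 0 0 90 0;62 0 0 120 0;62 0 0 120 0")

```text
t: 46.75
position: [0.5728, 0.0404, 0.2207]
tcp_rot: [-0.003, 0.72, 0.0, 0.694]
force: [-0.2, -0.6, 0.5]
opening: 0.0616
```

```bash
python3 - <<'E'
from h import *
s=observe();print(tool(),s["opening"],s["force"])
f=shot("wrist");save(f,"w32.png")
E
```

```text
(array([0.57275491, 0.04043272, 0.22073865]), np.float64(90.29551482981503)) 0.061590737604057665 [-0.218916   -0.63719946  0.49900344]
```

View pics/w32.png

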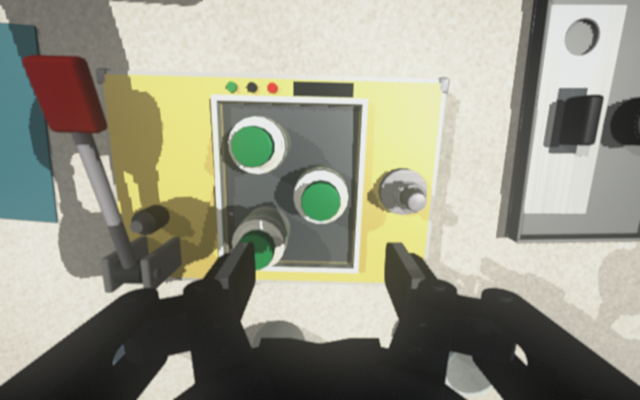

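Request:
send_rows(increments="0 -20 -40 0 0;0 -45 -85 0 0;0 -70 -130 0 0;0 -87 -174 -20 0;0 -87 -174 -20 0;0 -87 -174 -20 0;0 -87 -174 -20 0;0 -87 -174 -20 0")

```text
t: 47.6
position: [0.4841, -0.1323, 0.1956]
tcp_rot: [-0.003, 0.724, 0.001, 0.69]
force: [0.7, -0.5, -0.3]
opening: 0.0004
```

```bash
python3 - <<'E'
from h import *
s=observe();print(tool(),s["opening"],s["force"])
p,y=tool()
f=shot("wrist");save(f,"w33.png");print(proj(f,[p[0],p[1],.149]))
hsv=cv2.cvtColor(f["pixels"],cv2.COLOR_RGB2HSV)
m=(((hsv[...,0]<8)|(hsv[...,0]>172))&(hsv[...,1]>150)).astype(np.uint8)
n,l,st,c=cv2.connectedComponentsWithStats(m)
for i in range(1,n):
    if st[i,4]>200: print(st[i],c[i],onz(f,*c[i],.149))
E
```

```text
(array([ 0.48412315, -0.13231435,  0.19557059]), np.float64(90.39698181740104)) 0.0003559470535326359 [ 0.67895124 -0.51044725 -0.323665  ]
[318.60859861 227.34150644]
[ 292  200   56   49 2242] [319.27163247 220.96699376] [ 0.47987764 -0.13191571  0.149     ]
```

View pics/w33.png

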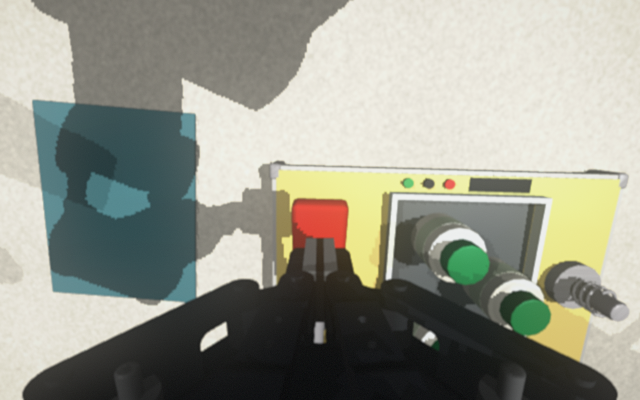

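Request:
send_rows(increments="0 1 -1 -40 0;0 1 -1 -60 0;0 0 -1 -80 0;0 -1 -1 -100 0;0 -1 -1 -115 0;0 0 -1 -127 0;0 0 -1 -134 0;0 0 -1 -136 0;0 0 -1 -136 0")

```text
t: 48.55
position: [0.4857, -0.1337, 0.0634]
tcp_rot: [-0.004, 0.722, 0.001, 0.692]
force: [-6.5, 4.7, 30.6]
opening: -0.0001
```

```bash
python3 - <<'E'
from h import *
s=observe();print(tool(),s["opening"],s["force"])
t=shot("scene");save(t,"s34.png",(230,120,430,260),3.8)
E
```

```text
(array([ 0.48569933, -0.13367962,  0.06338026]), np.float64(90.40781773063824)) -9.29383280618485e-05 [-6.47467338  4.72872119 30.61506256]
```

View pics/s34.png

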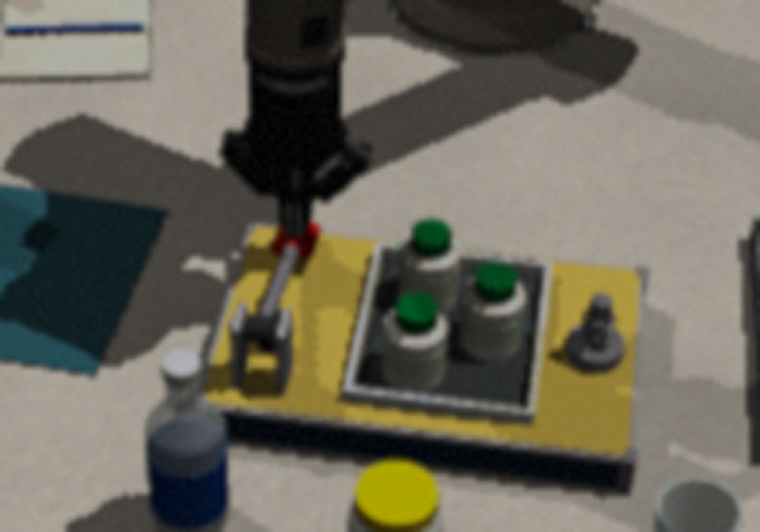

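Request:
send_rows(increments="0 0 0 30 0;0 0 0 60 0;0 0 0 90 0;0 0 0 112 0;0 0 0 112 0;0 0 0 112 0;0 0 0 112 0")

```text
t: 49.3
position: [0.4831, -0.1338, 0.1704]
tcp_rot: [-0.003, 0.724, 0.001, 0.689]
force: [0.6, 0.1, -0.5]
opening: 0.0002
```

```bash
python3 - <<'E'
from h import *
s=observe();print(tool(),s["opening"],s["force"])
f=shot("wrist");save(f,"w35.png")
t=shot("scene");save(t,"s35.png",(230,120,430,260),3.8)
E
```

```text
(array([ 0.48309195, -0.13376695,  0.17043916]), np.float64(90.34265636432889)) 0.00022176253596535236 [ 0.64425396  0.13969265 -0.48450066]
```

View pics/s35.png

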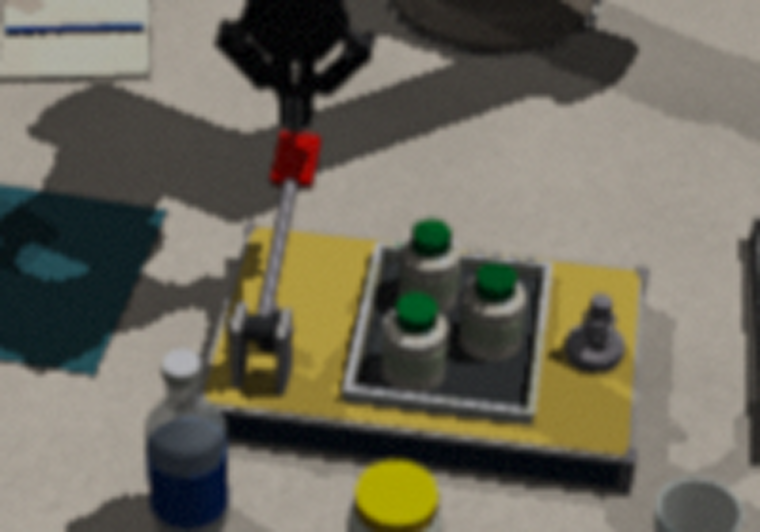

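Request:
send_rows(increments="0 0 0 -20 0;0 0 0 -40 0;0 0 0 -60 0;0 0 0 -80 0;0 0 0 -97 0;0 0 0 -107 0;0 0 0 -111 0;0 0 0 -111 0;0 0 0 -111 0")

```text
t: 50.3
position: [0.485, -0.1347, 0.0633]
tcp_rot: [-0.003, 0.722, 0.0, 0.692]
force: [-4.4, 3.5, 28.2]
opening: 0.0
```

Request:
send_rows(increments="0 0 0 30 0;0 0 0 60 0;0 0 0 90 0;0 0 0 111 0;0 0 0 111 0;0 0 0 111 0;0 0 0 111 0;0 0 0 111 0")

```text
t: 51.1
position: [0.4829, -0.1342, 0.1702]
tcp_rot: [-0.002, 0.724, 0.001, 0.689]
force: [-0.2, 0.3, -0.8]
opening: 0.0002
```

Request:
send_rows(increments="0 0 0 -20 0;0 0 0 -40 0;0 0 0 -60 0;0 0 0 -80 0;0 0 0 -97 0;0 0 0 -107 0;0 0 0 -111 0;0 0 0 -111 0;0 0 0 -111 0")

```text
t: 52.0
position: [0.485, -0.1347, 0.0633]
tcp_rot: [-0.003, 0.722, 0.0, 0.692]
force: [-3.7, 3.3, 28.6]
opening: 0.0
```

Request:
send_rows(increments="0 0 0 30 0;0 0 0 60 0;0 0 0 90 0;0 0 0 111 0;0 0 0 140 0;0 -20 0 190 0;0 -60 -40 200 0;0 -100 -90 200 0;0 -100 -130 200 0;0 -100 -130 200 0;0 -100 -130 200 0;0 -100 -130 200 0")

```text
t: 53.2
position: [0.3836, -0.2637, 0.2599]
tcp_rot: [-0.002, 0.724, 0.001, 0.69]
force: [-0.7, 0.1, -0.3]
opening: -0.0
```

```bash
python3 - <<'E'
from h import *
s=observe();print(s["t"],tool(),s["force"])
f=shot("scene");save(f,"s36.png",(200,120,500,300),2.6)
t=shot("top");save(t,"t36.png",(150,130,500,310),2.2)
hsv=cv2.cvtColor(t["pixels"],cv2.COLOR_RGB2HSV)
m=((hsv[...,0]>45)&(hsv[...,0]<80)&(hsv[...,1]>110)).astype(np.uint8)
n,l,st,c=cv2.connectedComponentsWithStats(m)
for i in range(1,n):
    if st[i,4]>40 and c[i][0]>230: print(st[i],c[i],onz(t,*c[i],.112))
E
```

```text
53.2 (array([ 0.38364994, -0.26365228,  0.25988591]), np.float64(90.28546393004146)) [-0.68193922  0.11372428 -0.30125329]
[304 198   9  10  69] [307.98550725 202.26086957] [ 0.61740489 -0.01817721  0.112     ]
[285 212  10  10  74] [289.56756757 216.39189189] [0.57224512 0.03988982 0.112     ]
[467 219  11   9  80] [471.6125 222.9375] [ 0.55452021 -0.53534863  0.112     ]
[303 227  10   9  73] [307.31506849 231.01369863] [ 0.52636664 -0.01674988  0.112     ]
```

View pics/s36.png

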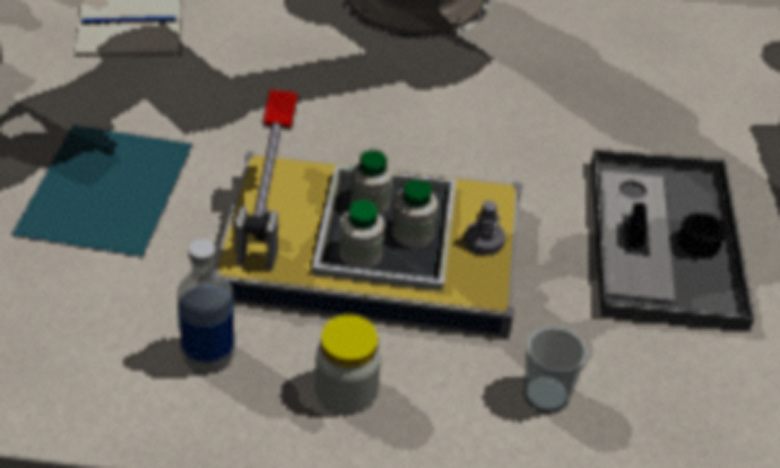

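View pics/t36.png

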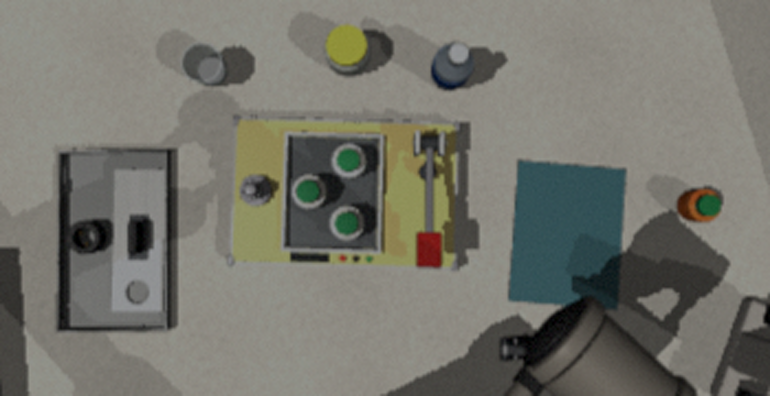

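```bash
python3 - <<'E'
from bench import job
print(job.hand_in())
E
```

```text
the job is handed in; nothing more can be done
None
```

The job is done and handed in at about 53 s of the 210 s allowed. `hand_in` reports no verdict, so I don't know how it was scored.

- **Nut:** I turned it about 504° anticlockwise in two grips, lifted it off the stud and stood it in the grey tray.
- **Bridge:** I lifted it straight off the stud, turned it 90° and laid it flat in the tray with its handle up, beside the nut.
- **Bottles:** Three green-capped white bottles were on the mat. All three now stand upright on the bay floor. I left the orange look-alike alone.
- **Pump:** I made three full strokes. Each bottomed at about 63 mm fingertip height with 28–31 N against the stop. Pictures after the first and third strokes show the lever fully up. I did not photograph it after the second, but the arm was clear and the wrist force was back to zero.

**Last checks:** The final scene and top pictures show the nut and bridge in the tray, three upright bottles in the bay, and the lever up. They also show the mat empty, the beaker, water bottle and jar apparently where they started, and the arm clear of everything. By my measurements the bottles are within about 46 mm in x and 31 mm in y of the bay centre, inside the limits of 65 and 50 mm.

**What went wrong or disagreed:**
- **First bridge grasp:** The last joint hit its range limit and the tool ended up tilted about 2.7°. I let go, turned the gripper half round and gripped the bridge again. The tilt stayed in the tool for the rest of the job but caused no trouble.
- **Camera readings:** The top and wrist cameras disagreed by up to 8 mm. I went by the wrist view just before each grasp and by the forces felt on contact.

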